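# Fit the bearing packer's nested lids and take off the dust cover

## Task

Make the bearing packer ready for the next wheel bearing: pull the drawer of the grey tool chest fully open, take the two nested lids out together by the black knob of the inner lid, and lower them as a pair onto the open blue pot until the inner lid sits fully home in its mouth, before letting go of the knob. Then grip the neck of the outer lid (the blue dust cover) and lift it off alone, straight up until its lower rim is well above the knob, leaving the inner lid seated in the pot. Finish while still holding the cover up there, level and still; leave the bearing, the nail tin and the oil can where they are.

Things in the scene. Friction and masses are not known exactly. Their poses are not given: they have to be found in the camera images.
- drawer (a joint): Drawer of the grey steel tool chest (230 deep x 180 wide x 112 mm high, black mat on top, drawer front towards the robot; the chest is fixed). Value in m: 0 shut, grows as it is pulled out, end stop 0.165 (fully open). About 2 N of friction; stays where it is left. Inside 195 x 152 mm, floor 19 mm, side walls 64 mm and front 104 mm above the bench.
- drawer_handle (a point): Middle of the drawer's round steel bar handle: bar 10 mm thick, straight for 88 mm along this frame's y, 37 mm clear between bar and drawer front, 87 mm above the bench, 25 mm below the chest's top. The frame's x axis is level and points from the handle into the chest (the drawer opens along -x), z up.
- inner_lid: Inner lid, aluminium, loose, 0.3 kg, in the drawer plug down. Origin: centre of its underside; z up along its axis. Plug 81 mm diameter (5 mm bevelled lower edge), 0 to 14 mm above the origin, fits the pot's 86 mm bore; flange 94 mm, 14 to 18 mm, rests on the pot's rim; bearing cone 40 narrowing to 34 mm, 18 to 44 mm; black knob 26 mm, 48 to 78 mm.
- knob (a point): On the axis of the inner lid's black fluted knob (26 mm diameter), 12 mm below its top, 66 mm above the lid's underside, 22 mm above the top of the outer lid's neck when nested (fingers on the knob must stay above that neck). Lifting by the knob lifts both lids, as the outer one only rests on the inner one's flange.
- outer_lid: Outer lid (blue dust cover), loose, 0.18 kg, nested over the inner lid, whose cone and knob stand up through its neck. Origin: centre of its lower rim, 4 mm above the inner lid's origin when nested; z up. 114 mm diameter, skirt bore 107 mm; flat plate with its top 17 mm above the origin; neck 52 mm outside, 45 mm inside, 17 to 40 mm. Lifts straight off.
- neck (a point): On the axis of the outer lid's neck (52 mm outside diameter, three thin black bands), 30 mm above the lid's lower rim, 13 mm above its plate's top and 10 mm below the neck's top. When nested, the knob's top is 44 mm above this point.
- pot: Round blue steel pot, open at the top, standing loose and upright on the bench, 1.6 kg, 94 mm outside diameter (foot 114 mm), 75 mm high. Origin: centre of its underside, z up.
- pot_mouth (a point): Centre of the pot's mouth, level with its rim, 75 mm above the bench; bore 86 mm, 67 mm deep. With the inner lid fully home its underside is 14 mm below this point and the knob point 52 mm above it.
- wheel_bearing: Taper roller bearing, steel ring 63 mm diameter, 42 mm bore, 20 mm high, lying on the bench near the vice. Origin: centre of its underside. To be left alone.
- nail_tin: Open bare tin of nails, 76 mm diameter, 51 mm high, standing on the bench. Origin: centre of its underside. To be left alone.
- oil_can: Red oil can with a thin bent spout, 68 x 80 mm, 186 mm high, standing at the back of the bench. Origin: centre of its underside. To be left alone.
Mind the look-alikes: they are no part of the job. What is shaped like the pot but turquoise is not meant.

How it is judged:
On the way, in this order (a step that is already met when the one before it is completed fails the run):
1. the drawer is pulled fully open (to within 15 mm of its end stop) (value of joint drawer above 0.15 m), for 0.1 s.
2. the two lids, still nested, are lifted out of the drawer by the inner lid's knob (height (world z) of inner_lid above 0.09 m and contact force between the fingers and inner_lid above 0.5 N and z of outer_lid in the frame of inner_lid below 0.008 m), for 0.1 s.
3. the inner lid sits fully home in the pot's mouth with the outer lid nested on it, and both are let go (z of inner_lid in the frame of pot between 0.057 and 0.064 m and horizontal distance between inner_lid and pot_mouth below 0.006 m and angle between the z axis of inner_lid and the z axis of pot, either way round below 0.05 rad and z of outer_lid in the frame of inner_lid below 0.008 m and contact force between the fingers and inner_lid below 0.1 N and contact force between the fingers and outer_lid below 0.1 N), for 0.2 s.
At the end, for the whole second after the job is handed in: Inner lid seated in the upright pot (within 3 mm of home, 3 degrees, 6 mm of centre), at rest and touched by neither fingers nor cover; the fingers alone hold the outer lid still, level within 11 degrees, its rim 5 mm or more above the knob (z of inner_lid in the frame of pot between 0.057 and 0.064 m and horizontal distance between inner_lid and pot_mouth below 0.006 m and angle between the z axis of inner_lid and the z axis of pot, either way round below 0.05 rad and angle between pot's own z axis and vertical below 0.05 rad and linear speed of each of inner_lid, outer_lid below 0.02 m/s and z of outer_lid in the frame of inner_lid above 0.083 m and angle between outer_lid's own z axis and vertical below 0.2 rad and contact force between the fingers and outer_lid above 0.5 N and contact force between outer_lid and inner_lid below 0.05 N and contact force between outer_lid and pot below 0.05 N and contact force between the fingers and inner_lid below 0.1 N); the arm keeps its last pose, push and grip.
It fails at once if the outer lid comes off the inner lid (by more than 12 mm) while the inner lid is not seated in the pot (z of outer_lid in the frame of inner_lid above 0.016 m and (z of inner_lid in the frame of pot above 0.067 m or horizontal distance between inner_lid and pot_mouth above 0.01 m)).
It fails at once if the lids are let go more than 12 mm above their seat in the pot instead of being lowered (z of inner_lid in the frame of pot above 0.073 m and contact force between the fingers and inner_lid below 0.02 N).
It fails at once if the bearing, the nail tin or the oil can is moved more than 30 mm (distance of any of wheel_bearing, nail_tin, oil_can from where it was at the start of the episode above 0.03 m).
It also fails if it takes over 58 s, if anything falls off the work surface, if the arm or the gripper's body presses on something with over 40 N, if the wrist force passes 120 N, or if a joint passes its speed limit or range.

## Robot

A 7-joint arm with a two-finger parallel gripper is mounted at the origin on a cart in front of the work surface, level with it; the furniture and walls round the work are solid. World frame = base frame: x ahead of the robot, y to its left, z up, the work surface at z = 0. Lengths are in m, angles in rad, forces in N, time in s.
With the tool pointing down it reaches from about 0.425 to 0.875 m from the base axis. Payload 4.7 kg.
Tool frame: the origin (TCP) lies on the front face of the gripper's body, between the roots of the fingers; the fingertips stand 70 mm ahead of it and the grasp point (between the pads) lies 51 mm ahead of it; z points along the fingers, x is the direction in which the jaws open and shut, and the axes are right-handed (so a half turn about z gives the same grasp; the last joint's range is limited). The gripper opens to 87 mm and grips with 3 to 60 N. Pads are 19 mm wide; open, the fingers measure 117 mm over their backs; the gripper's body (75 mm by 190 mm) begins 51 mm behind the grasp point.
Start: joints at [1.248, 0.321, -0.07, 1.45, 0.023, 1.371, -0.057], TCP at [0.215, -0.614, 0.292] pointing down, gripper open.
Joint ranges: [-2.86, 2.86], [-0.3, 2.09], [-1.38, 1.24], [0.06, 2.45], [-1.56, 4.7], [0.09, 2.05], [-2.69, 2.69]. Speed limits (rad/s): [2.57, 2.57, 3.14, 3.14, 3.14, 3.14, 3.14].

## Interface

Orientations are given as a unit quaternion [x, y, z, w].
In Python, from workcell import telemetry, get_image, ticket gives the robot as it stands.
- The arm moves only by the tool play_rows, never from a script. Its argument "motion" is a list of rows, each a list of 7 numbers: the turn, a rotation vector about the tool's x, y, z in degrees, then the shift along the tool's x, y, z in mm, then the opening in per cent of the stroke, from 0 (shut) to 100 (fully open). A call has 1 to 20 rows; each row shifts and turns the pose as measured when the row begins, along the tool's axes as they then stand; what a row does not reach is not made up. A row lasts 1/12 s, in which the tool goes at most 41.7 mm and 7.16 degrees, less where a joint would pass 70% of its speed; a pose out of reach is approached as far as the arm can. A call is refused whole if a number of a shift passes 41.7 or a number of a turn 7.16, either way. A call with a gripper value outside its range is refused whole. The fingers move at their own pace and stop on an object; "squeeze" is the grip in N (left out, the last holds). Time passes only in rows, so rows that do not move let the fingers close. It gives the time, the measured TCP pose, the force and the opening at its end, in the units of the state.
- telemetry.state(): the state, without advancing time (a new reading comes with each control period).
- get_image(name): name is "side" or "top"; returns a dict with "pixels" (420x560x3 uint8, red, green, blue), "camera_matrix" (3x3 intrinsics, pixels), "origin" and "rotation" of the camera in the world. Camera axes: x right, y up, looking along -z (the intrinsics and any distortion apply to the point x, -y, -z); pixel columns grow to the right and rows downward; lengths in m; the calibration is good to about 2 mm. A picture is of the moment at which its call begins. There is no depth.
- ticket.close_job(): hands the job in, once; it reports no verdict.
The state is a dict: "clock": time; "qpos": joint angles; "dq": joint speeds; "effort": joint torques, N m; "eef_pos": TCP position; "orientation": TCP orientation; "contact_force": force on the tool from outside, world axes, zero at the start; "ft_torque": the same for the moment, N m; "opening": finger opening in m.
Only numpy, scipy, OpenCV 4.12 (cv2) and the standard library are available. Lean on these libraries where they do the work, as an engineer would, in place of code of your own. Each camera call takes 0.05 s, during which the arm holds its last target.

## Working session

There is one attempt and no reset: what is moved stays moved. The work goes in short steps, Python scripts to look and compute and a tool call to move; the robot and the scene stay as the last step left them, time stands still between calls to the robot, and variables do not carry over. Pictures are saved under pics/ and viewed, and the job is handed in when it is done.

Besides the shell and the picture viewer there is one more tool, called after ">>>" in YAML: its name, and indented under it one key for each argument. play_rows: Moves the arm, as the interface text tells. Its arguments: {"type":"object","properties":{"motion":{"type":"array","items":{"type":"array","items":{"type":"number"}}},"squeeze":{"type":"number"}},"required":["motion"]}

```bash
ls; mkdir -p pics; python3 - <<'E'
from workcell import telemetry,get_image
import cv2,numpy as np
print(telemetry.state())
for n in("side","top"):
    d=get_image(n); cv2.imwrite(f"pics/{n}0.png",d["pixels"][...,::-1])
    print(n,{k:np.round(v,4).tolist() for k,v in d.items() if k!="pixels"})
    print(d.keys())
E
```

```text
pics
{'clock': 0.0, 'qpos': array([ 1.24810032,  0.32182109, -0.07009022,  1.4516589 ,  0.02261761,
        1.37079857, -0.05691056]), 'dq': array([-1.89685938e-03,  5.63276000e-04,  4.70894442e-04,  9.00947101e-04,
        8.08493359e-04, -1.96502634e-03, -2.21697814e-05]), 'effort': array([ 2.36743608e-04, -4.91293859e+01, -4.04054197e-01, -3.12526238e+01,
       -6.40494190e-02,  4.36104834e-02,  1.77113243e-04]), 'eef_pos': array([ 0.21462239, -0.6131047 ,  0.29117076]), 'orientation': array([ 8.15625645e-01, -5.78579213e-01, -8.05738133e-04, -5.02117737e-04]), 'contact_force': array([ 0.2685379 , -0.15941324,  0.01538016]), 'ft_torque': array([ 0.01813678, -0.00023934, -0.01823044]), 'opening': 0.08682836815733552}
side {'camera_matrix': [[385.7317, 0.0, 271.7582], [0.0, 385.7317, 204.4843], [0.0, 0.0, 1.0]], 'origin': [0.2111, 0.6926, 0.5777], 'rotation': [-0.1422, 0.4326, 0.8484, -0.2702]}
dict_keys(['pixels', 'camera_matrix', 'origin', 'rotation'])
top {'camera_matrix': [[524.8931, 0.0, 274.9863], [0.0, 524.8931, 210.8811], [0.0, 0.0, 1.0]], 'origin': [0.3554, 0.1225, 1.2835], 'rotation': [-0.0632, 0.0767, 0.7099, -0.6972]}
dict_keys(['pixels', 'camera_matrix', 'origin', 'rotation'])
```

View pics/side0.png

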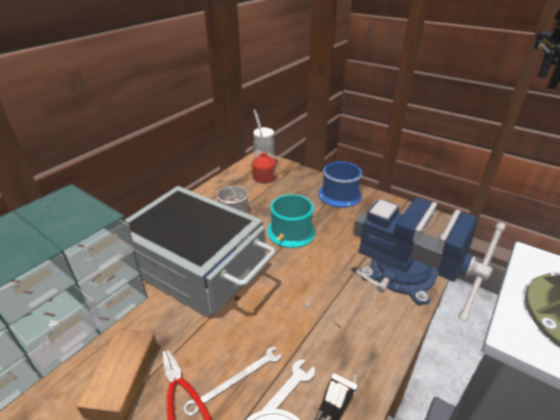

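View pics/top0.png

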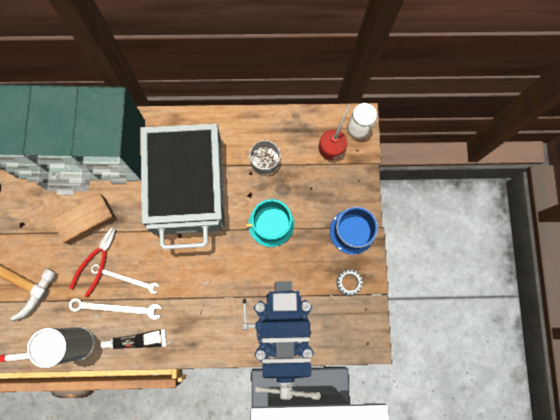

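```bash
cat > h.py <<'E'
from workcell import telemetry,get_image
import cv2,numpy as np
from scipy.spatial.transform import Rotation as R
def grab(n,save=None):
    d=get_image(n)
    if save: cv2.imwrite(f"pics/{save}.png",d["pixels"][...,::-1])
    return d
def ray(d,u,v):
    K=d["camera_matrix"]; p=np.linalg.solve(K,[u,v,1.]); p=np.array([p[0],-p[1],-p[2]])
    r=d["rotation"]; M=R.from_quat(r).as_matrix() if np.size(r)==4 else np.array(r)
    return np.array(d["origin"]),M@p
def onz(d,u,v,z):
    o,r=ray(d,u,v); return o+r*(z-o[2])/r[2]
def proj(d,P):
    r=d["rotation"]; M=R.from_quat(r).as_matrix() if np.size(r)==4 else np.array(r)
    c=M.T@(np.array(P)-d["origin"]); q=d["camera_matrix"]@np.array([c[0],-c[1],-c[2]]); return q[:2]/q[2]
def crop(d,u0,v0,u1,v1,k,name):
    im=d["pixels"][v0:v1,u0:u1,::-1]; cv2.imwrite(f"pics/{name}.png",cv2.resize(im,None,fx=k,fy=k,interpolation=cv2.INTER_CUBIC))
E
python3 - <<'E'
from h import *
t=grab("top"); s=grab("side")
for n,u,v,z in [("handleL",163,247,.09),("handleR",207,241,.09),("pot",354,230,.075),("turq",271,221,.075),("chestTL",141,126,.112),("chestTR",217,124,.112),("BR",222,228,.112),("BL",143,230,.112),("vice",285,300,.1),("tin",265,157,.05),("bearing",349,282,.02),("can",333,145,.1),("cabTR",125,88,.2)]:
    print(n,onz(t,u,v,z).round(3))
crop(t,130,110,240,260,4,"c_top"); crop(t,230,180,400,310,4,"c_pot");crop(s,110,150,390,310,2.8,"c_side")
E
```

```text
handleL [0.515 0.354 0.09 ]
handleR [0.527 0.254 0.09 ]
pot [ 0.549 -0.087  0.075]
turq [0.574 0.107 0.075]
chestTL [0.798 0.408 0.112]
chestTR [0.801 0.23  0.112]
BR [0.553 0.218 0.112]
BL [0.551 0.396 0.112]
vice [0.39  0.079 0.1  ]
tin [0.738 0.118 0.05 ]
bearing [ 0.432 -0.078  0.02 ]
can [ 0.749 -0.043  0.1  ]
cabTR [0.854 0.424 0.2  ]
```

View pics/c_top.png

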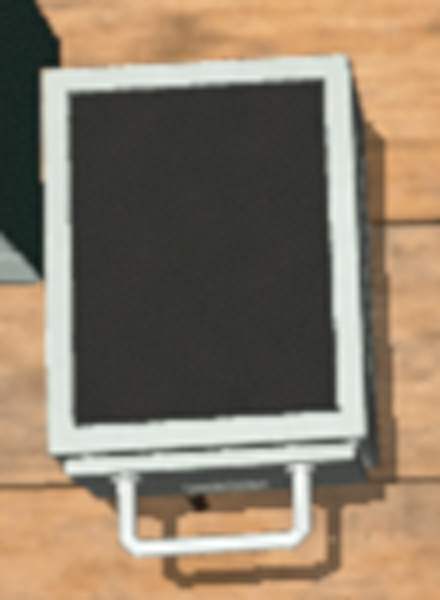

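View pics/c_pot.png

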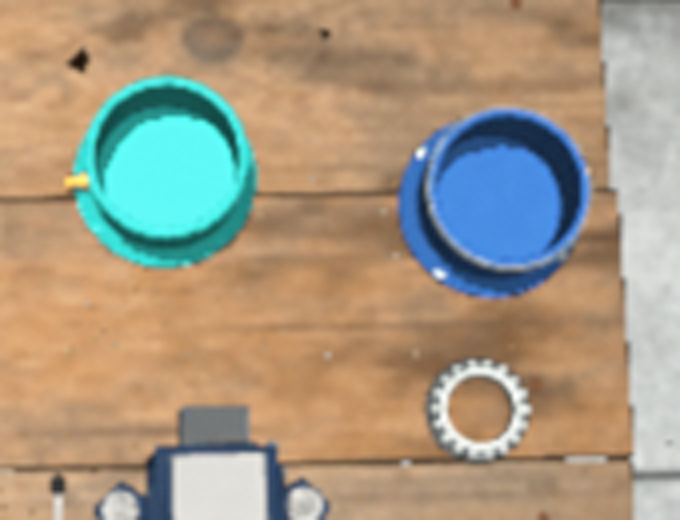

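View pics/c_side.png

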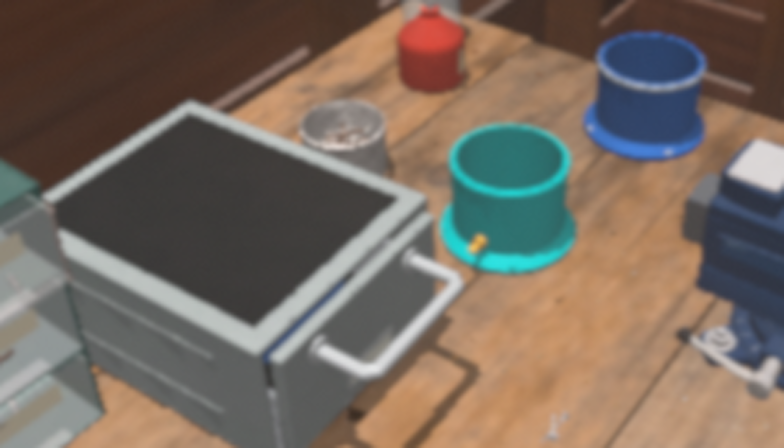

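```bash
python3 - <<'E'
from h import *
t=grab("top"); s=grab("side")
# handle ends: top crop outer bar line ends
for nm,d,pts in [("top",t,[(136,548),(214,545),(298,541)])]:
    for u,v in pts: print(nm,onz(d,u/4+130-.4,v/4+110-.4,.087).round(4))
for u,v in [(375,370),(457,283),(416,327)]: print("side",onz(s,u/2.8+110,v/2.8+150,.087).round(4))
# bright profile along columns for the bar
g=t["pixels"].astype(int).min(2)
for u in (168,176,184,192,200): 
    col=g[236:256,u]; print(u,col.tolist())
# pots
for nm,d in(("top",t),("side",s)):
    hsv=cv2.cvtColor(d["pixels"],cv2.COLOR_RGB2HSV)
    m=cv2.inRange(hsv,(105,120,30),(120,255,255)); 
    n,l,st,c=cv2.connectedComponentsWithStats(m)
    for i in range(1,n):
        if st[i,4]>150: print(nm,st[i],c[i].round(1))
# vice height triangulation: white block top corner
print(proj(s,onz(t,285,300,.12)),proj(s,onz(t,285,300,.16)),proj(s,onz(t,285,300,.2)))
crop(t,320,195,390,265,8,"pt");crop(s,310,155,370,210,10,"ps")
E
```

```text
top [0.5164 0.3535 0.087 ]
top [0.5173 0.3091 0.087 ]
top [0.5188 0.2612 0.087 ]
side [0.5168 0.3525 0.087 ]
side [0.5208 0.2608 0.087 ]
side [0.5185 0.309  0.087 ]
168 [71, 68, 68, 87, 115, 124, 125, 125, 129, 203, 250, 244, 195, 140, 119, 113, 109, 110, 110, 106]
176 [70, 70, 92, 119, 127, 125, 119, 121, 177, 227, 241, 228, 156, 102, 101, 105, 102, 80, 59, 58]
184 [74, 77, 108, 120, 117, 114, 114, 117, 198, 250, 246, 201, 135, 99, 102, 101, 80, 57, 53, 60]
192 [73, 109, 124, 121, 111, 106, 114, 178, 227, 242, 230, 158, 105, 103, 104, 103, 78, 58, 60, 69]
200 [73, 109, 127, 128, 128, 125, 123, 196, 250, 245, 203, 150, 128, 124, 120, 91, 63, 57, 65, 110]
top [ 330  208   47   46 1529] [353.6 229.6]
top [257 293  52  47 991] [281.1 322. ]
top [263 364  47  18 629] [286.6 370.9]
side [325 162  36  17 487] [342.3 170.1]
side [319 182  41  25 790] [340.  193.7]
[381.1774684  213.26721137] [384.81369975 197.0200724 ] [388.70698592 179.62438018]
```

View pics/pt.png

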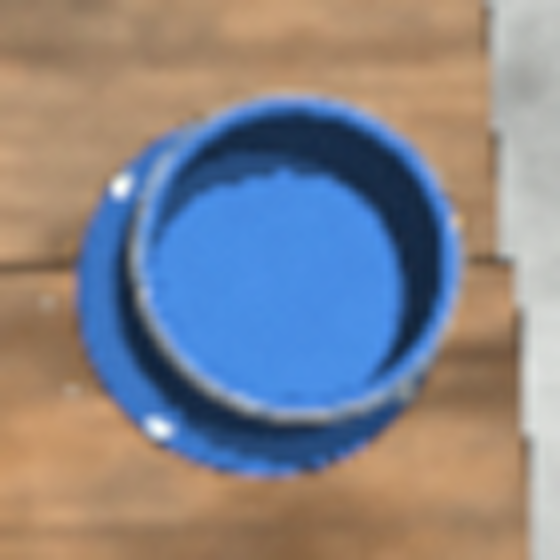

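View pics/ps.png

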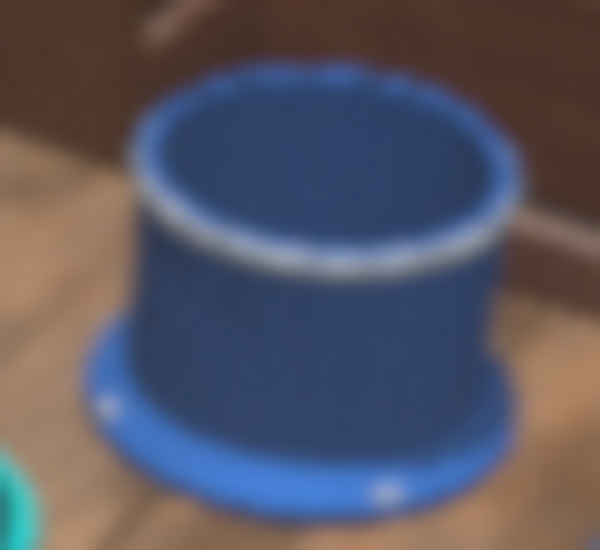

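Candidates, top view: blue pot (356,227), turquoise look-alike (271,223), nail tin (265,157). The crop confirms the plain blue one with the dark bore is the pot. The only drawer handle is at (185,246).

>>> play_rows:
  motion:
    - [0, 0, -3.6, 0, -40.8, 0, 37]
    - [0, 0, -3.6, 0, -40.8, 0, 37]
    - [0, 0, -3.6, 0, -40.8, 0, 37]
    - [0, 0, -3.6, 0, -40.8, 0, 37]
    - [0, 0, -3.6, 0, -40.8, 0, 37]
    - [0, 0, -3.6, 0, -40.8, 0, 37]
    - [0, 0, -3.6, 0, -40.8, 0, 37]
    - [0, 0, -3.6, 0, -40.8, 0, 37]
    - [0, 0, -3.6, 0, -40.8, 0, 37]
    - [0, 0, -3.6, 0, -40.8, 0, 37]
    - [0, 0, -3.6, 0, -40.8, 0, 37]
    - [0, 0, -3.6, 0, -40.8, 0, 37]
    - [0, 0, -3.6, 0, -40.8, 0, 37]
    - [0, 0, -3.6, 0, -40.8, 0, 37]
    - [0, 0, -3.6, 0, -40.8, 0, 37]
    - [0, 0, -3.6, 0, -40.8, 0, 37]
    - [0, 0, -3.6, 0, -40.8, 0, 37]
    - [0, 0, -3.6, 0, -40.8, 0, 37]
    - [0, 0, -3.6, 0, -40.8, 0, 37]
    - [0, 0, -3.6, 0, -40.8, 0, 37]

```text
clock: 1.97
eef_pos: [0.6651, 0.0029, 0.2826]
orientation: [1.0, 0.026, -0.003, 0.003]
contact_force: [0.1, -0.4, -0.2]
opening: 0.0324
```

```bash
cat >> h.py <<'E'
def yaw(q): x=R.from_quat(q).as_matrix()[:,0]; return np.degrees(np.arctan2(x[1],x[0]))
def togo(g,yw=None,off=51):
    """target TCP xyz (m) and tool-x yaw deg -> deltas in tool axes"""
    s=telemetry.state(); M=R.from_quat(s["orientation"]).as_matrix()
    d=M.T@(np.array(g)-s["eef_pos"])*1000
    print("clock",round(s["clock"],2),"pos",s["eef_pos"].round(4),"yaw",yaw(s["orientation"]).round(2),"zaxis",M[:,2].round(4),"open",round(s["opening"],4),"F",s["contact_force"].round(1))
    print("shift tool mm now",d.round(1))
    if yw is not None:
        a=np.radians(yw); T=np.array([[np.cos(a),np.sin(a),0],[np.sin(a),-np.cos(a),0],[0,0,-1.]])
        print("rotvec deg",np.degrees(R.from_matrix(M.T@T).as_rotvec()).round(2),"shift in target axes",(T.T@(np.array(g)-s["eef_pos"])*1000).round(1))
E
python3 - <<'E'
from h import *
togo([.518,.308,.29],2.3)
t=grab("top"); s=grab("side","s1")
print(onz(t,356.3,227,.075),onz(s,342.1,171.3,.075))
E
```

```text
clock 1.97 pos [0.6651 0.0029 0.2826] yaw 2.96 zaxis [-0.0049 -0.0057 -1.    ] open 0.0324 F [ 0.1 -0.4 -0.2]
shift tool mm now [-131.2 -312.3   -8.4]
rotvec deg [0.31 0.3  0.66] shift in target axes [-134.7 -310.8   -7.4]
[ 0.55629763 -0.09258034  0.075     ] [ 0.55664904 -0.08954905  0.075     ]
```

>>> play_rows:
  motion:
    - [0.3, 0.3, 0.7, -14, -36, 0, 37]
    - [0, 0, 0, -14, -36, 0, 37]
    - [0, 0, 0, -14, -36, 0, 37]
    - [0, 0, 0, -14, -36, 0, 37]
    - [0, 0, 0, -14, -36, 0, 37]
    - [0, 0, 0, -14, -36, 0, 37]
    - [0, 0, 0, -14, -36, 0, 37]
    - [0, 0, 0, -14, -36, 0, 37]
    - [0, 0, 0, -14, -15, 0, 37]
    - [0, 0, 0, -6, -5, 0, 37]
    - [0, 0, 0, 0, 0, 0, 37]
    - [0, 0, 0, 0, 0, 0, 37]

```text
clock: 3.07
eef_pos: [0.5132, 0.3159, 0.2828]
orientation: [1.0, 0.023, 0.001, -0.002]
contact_force: [0.7, -0.3, 0.0]
opening: 0.0322
```

```bash
python3 - <<'E'
from h import *
togo([.518,.308,.29],2.3)
togo([.518,.308,.140],2.3)
E
```

```text
clock 3.07 pos [0.5132 0.3159 0.2828] yaw 2.69 zaxis [ 0.0013  0.0047 -1.    ] open 0.0322 F [ 0.7 -0.3  0. ]
shift tool mm now [ 4.4  8.1 -7.2]
rotvec deg [-0.26 -0.09  0.39] shift in target axes [ 4.4  8.1 -7.2]
clock 3.07 pos [0.5132 0.3159 0.2828] yaw 2.69 zaxis [ 0.0013  0.0047 -1.    ] open 0.0322 F [ 0.7 -0.3  0. ]
shift tool mm now [  4.2   8.8 142.8]
rotvec deg [-0.26 -0.09  0.39] shift in target axes [  4.4   8.1 142.8]
```

Align, descend most of the way, then check before fingers pass the bar.

>>> play_rows:
  motion:
    - [-0.2, 0, 0.4, 4, 8, 10, 37]
    - [0, 0, 0, 0, 0, 25, 37]
    - [0, 0, 0, 0, 0, 25, 37]
    - [0, 0, 0, 0, 0, 25, 37]
    - [0, 0, 0, 0, 0, 15, 37]
    - [0, 0, 0, 0, 0, 0, 37]
    - [0, 0, 0, 0, 0, 0, 37]

```text
clock: 3.65
eef_pos: [0.5319, 0.2872, 0.175]
orientation: [1.0, 0.005, 0.003, 0.004]
contact_force: [0.5, 0.6, 0.3]
opening: 0.0321
```

```bash
python3 - <<'E'
from h import *
togo([.518,.308,.140],2.3)
s=grab("side"); crop(s,170,120,330,310,3,"s2")
t=grab("top"); crop(t,130,180,240,270,5,"t2")
E
```

```text
clock 3.65 pos [0.5319 0.2872 0.175 ] yaw 0.59 zaxis [ 0.0065 -0.0085 -0.9999] open 0.0321 F [0.5 0.6 0.3]
shift tool mm now [-13.9 -21.3  34.7]
rotvec deg [ 0.5  -0.36 -1.71] shift in target axes [-13.  -21.4  35. ]
```

View pics/s2.png

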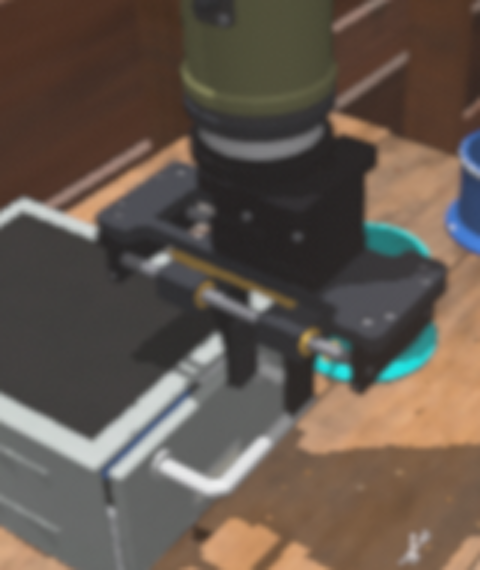

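>>> play_rows:
  motion:
    - [0.3, -0.2, -0.9, -5, -8, -3, 37]
    - [0.2, -0.1, -0.8, -4, -7, 0, 37]
    - [0, 0, 0, -3, -5, 0, 37]
    - [0, 0, 0, 0, 0, 0, 37]
    - [0, 0, 0, 0, 0, 0, 37]
    - [0, 0, 0, 0, 0, 0, 37]

```text
clock: 4.25
eef_pos: [0.5201, 0.3121, 0.1849]
orientation: [1.0, 0.022, 0.005, -0.003]
contact_force: [-0.3, 0.1, -0.6]
opening: 0.0323
```

```bash
python3 - <<'E'
from h import *
togo([.518,.308,.140],2.3)
s=telemetry.state(); print(s['dq'].round(3))
E
```

```text
clock 4.25 pos [0.5201 0.3121 0.1849] yaw 2.56 zaxis [ 0.0101  0.0064 -0.9999] open 0.0323 F [-0.3  0.1 -0.6]
shift tool mm now [-2.8  4.3 44.9]
rotvec deg [-0.34 -0.59  0.26] shift in target axes [-2.3  4.  44.9]
[-0.006 -0.007 -0.003 -0.005  0.004  0.002  0.001]
```

>>> play_rows:
  motion:
    - [-0.3, -0.5, 0, -2, 3, 10, 37]
    - [0, 0, 0, 0, 0, 10, 37]
    - [0, 0, 0, 0, 0, 0, 37]
    - [0, 0, 0, 0, 0, 0, 37]

```text
clock: 4.58
eef_pos: [0.5182, 0.3086, 0.1629]
orientation: [1.0, 0.022, 0.001, 0.0]
contact_force: [-0.4, 0.1, 0.2]
opening: 0.0321
```

```bash
python3 - <<'E'
from h import *
togo([.518,.308,.140],2.3)
E
```

```text
clock 4.58 pos [0.5182 0.3086 0.1629] yaw 2.58 zaxis [ 1.3e-03 -5.0e-04 -1.0e+00] open 0.0321 F [-0.4  0.1  0.2]
shift tool mm now [-0.2  0.6 22.9]
rotvec deg [ 0.03 -0.07  0.28] shift in target axes [-0.2  0.6 22.9]
```

Good. Go down and grip the bar.

>>> play_rows:
  motion:
    - [0, 0, 0, 0, 0, 10, 37]
    - [0, 0, 0, 0, 0, 10, 37]
    - [0, 0, 0, 0, 0, 0, 37]
    - [0, 0, 0, 0, 0, 0, 0]
    - [0, 0, 0, 0, 0, 0, 0]
    - [0, 0, 0, 0, 0, 0, 0]
    - [0, 0, 0, 0, 0, 0, 0]
  squeeze: 20

```text
clock: 5.17
eef_pos: [0.5181, 0.3075, 0.1389]
orientation: [1.0, 0.022, -0.001, 0.001]
contact_force: [3.1, 0.9, -2.8]
opening: 0.0131
```

```bash
python3 - <<'E'
from h import *
togo([.518-.167,.308-.0073,.140],2.3)
s=grab("side"); crop(s,170,120,330,310,3,"s3")
E
```

```text
clock 5.17 pos [0.5181 0.3075 0.1389] yaw 2.52 zaxis [-0.001  -0.0016 -1.    ] open 0.0131 F [ 3.1  0.9 -2.8]
shift tool mm now [-167.2   -0.5   -0.9]
rotvec deg [0.09 0.06 0.22] shift in target axes [-1.672e+02  1.000e-01 -1.100e+00]
```

View pics/s3.png

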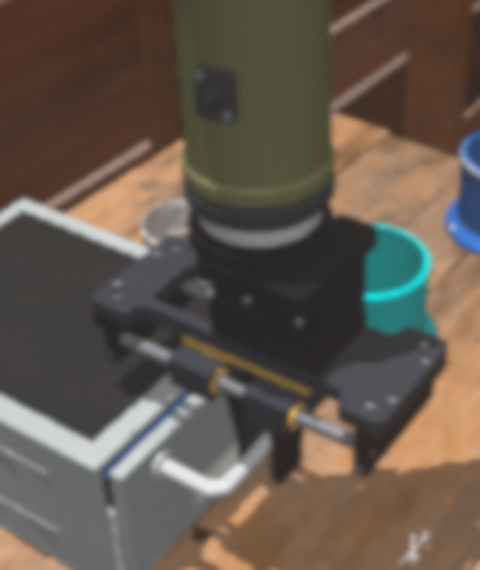

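>>> play_rows:
  motion:
    - [0, 0, 0, 0, 0, 0, 0]
    - [0, 0, 0, -6, 0, 0, 0]
    - [0, 0, 0, -10, 0, 0, 0]
    - [0, 0, 0, -10, 0, 0, 0]
    - [0, 0, 0, -10, 0, 0, 0]
    - [0, 0, 0, -10, 0, 0, 0]
    - [0, 0, 0, -10, 0, 0, 0]
    - [0, 0, 0, -10, 0, 0, 0]

```text
clock: 5.88
eef_pos: [0.4493, 0.3045, 0.139]
orientation: [1.0, 0.021, 0.003, -0.001]
contact_force: [2.5, 1.0, -2.8]
opening: 0.0095
```

```bash
python3 - <<'E'
from h import *
togo([.518-.167,.308-.0073,.140],2.3)
E
```

```text
clock 5.88 pos [0.4493 0.3045 0.139 ] yaw 2.4 zaxis [ 0.0052  0.0014 -1.    ] open 0.0095 F [ 2.5  1.  -2.8]
shift tool mm now [-98.4  -0.4  -1.5]
rotvec deg [-0.07 -0.3   0.1 ] shift in target axes [-98.4  -0.2  -1. ]
```

>>> play_rows:
  motion:
    - [0, 0, 0, -12, 0, 0, 0]
    - [0, 0, 0, -12, 0, 0, 0]
    - [0, 0, 0, -12, 0, 0, 0]
    - [0, 0, 0, -12, 0, 0, 0]
    - [0, 0, 0, -12, 0, 0, 0]
    - [0, 0, 0, -12, 0, 0, 0]
    - [0, 0, 0, -8, 0, 0, 0]
    - [0, 0, 0, -6, 0, 0, 0]
    - [0, 0, 0, -5, 0, 0, 0]
    - [0, 0, 0, -5, 0, 0, 0]
    - [0, 0, 0, 0, 0, 0, 0]

```text
clock: 6.8
eef_pos: [0.3662, 0.2994, 0.1398]
orientation: [0.999, 0.019, 0.034, -0.011]
contact_force: [-3.7, 2.7, -0.3]
opening: 0.0092
```

```bash
python3 - <<'E'
from h import *
togo([.518-.167,.308-.0073,.140],2.3)
t=grab("top"); crop(t,130,110,260,330,2.7,"t4")
E
```

```text
clock 6.8 pos [0.3662 0.2994 0.1398] yaw 2.18 zaxis [ 0.0684  0.0228 -0.9974] open 0.0092 F [-3.7  2.7 -0.3]
shift tool mm now [-15.   -1.9  -1.3]
rotvec deg [-1.15 -3.97 -0.08] shift in target axes [-15.1  -1.9  -0.2]
```

View pics/t4.png

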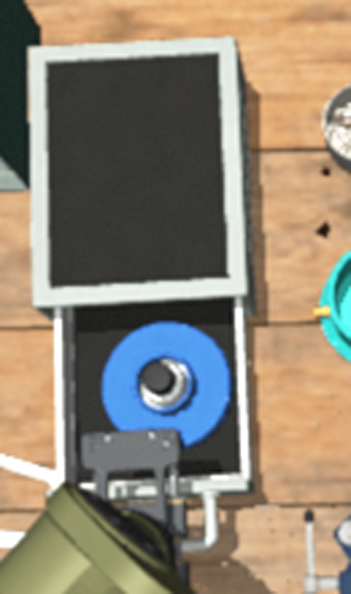

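>>> play_rows:
  motion:
    - [0, 0, 0, -10, 0, 0, 0]
    - [0, 0, 0, -10, 0, 0, 0]
    - [0, 0, 0, -10, 0, 0, 0]

```text
clock: 7.1
eef_pos: [0.3624, 0.2972, 0.1426]
orientation: [0.998, 0.016, 0.063, -0.02]
contact_force: [33.7, 3.5, -24.5]
opening: 0.009
```

```bash
python3 - <<'E'
from h import *
togo([.518-.167,.308-.0073,.140],2.3)
s=telemetry.state(); print(s['qpos'].round(3)); p=s['eef_pos']+.051*R.from_quat(s['orientation']).as_matrix()[:,2]; print(p, .518-p[0])
E
```

```text
clock 7.1 pos [0.3624 0.2972 0.1426] yaw 1.75 zaxis [ 0.1259  0.0415 -0.9912] open 0.009 F [ 33.7   3.5 -24.5]
shift tool mm now [-11.5  -3.8   1.3]
rotvec deg [-2.12 -7.32 -0.41] shift in target axes [-11.2  -3.9   2.6]
[ 0.042  0.035 -0.824  2.119  0.11   0.882 -0.812]
[0.36877958 0.29932722 0.09209319] 0.14922042187773393
```

```bash
python3 - <<'E'
from h import *
t=grab("top"); s=grab("side"); crop(t,130,190,250,330,4.2,"t5"); crop(s,150,160,400,340,3.2,"s5")
E
```

```text
(no output)
```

View pics/t5.png

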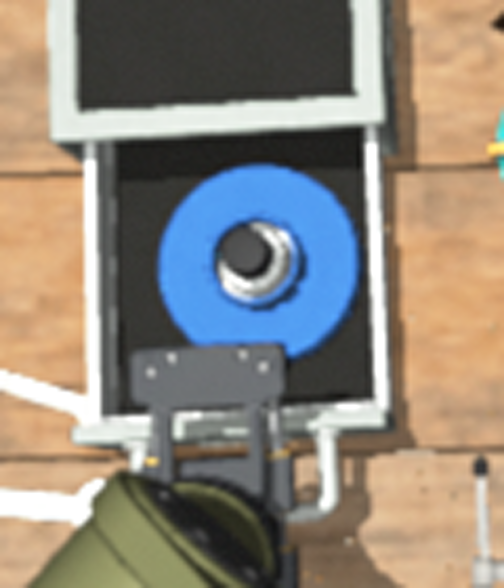

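View pics/s5.png

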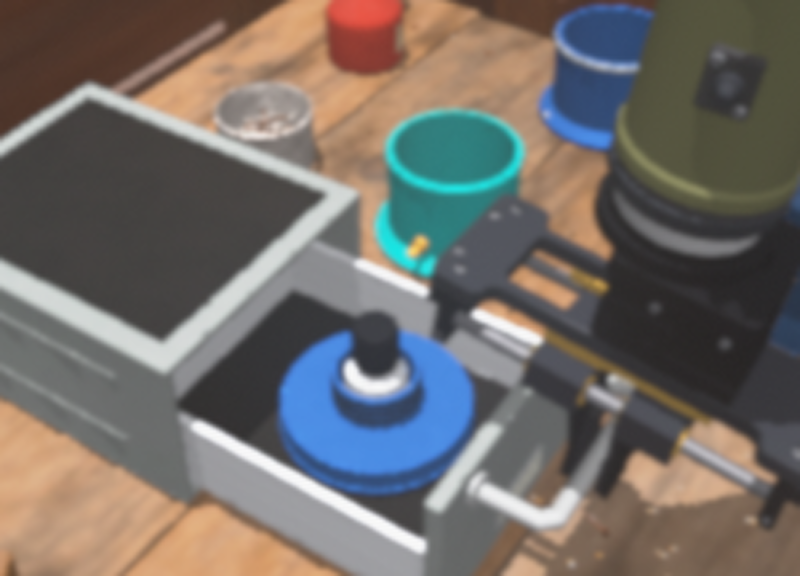

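```bash
python3 - <<'E'
from h import *
t=grab("top")
a=onz(t,130+356/4,110+459/4,.104); b=onz(t,130+392/4.2,190+428/4.2,.104); print(a,b,a-b)
a=onz(t,130+303/4,110+543/4,.087); b=onz(t,130+332/4.2,190+508/4.2,.087); print(a,b,a-b)
E
```

```text
[0.56195231 0.22566348 0.104     ] [0.41052653 0.2158791  0.104     ] [0.15142578 0.00978438 0.        ]
[0.51664711 0.25737287 0.087     ] [0.36980587 0.24911532 0.087     ] [0.14684124 0.00825755 0.        ]
```

>>> play_rows:
  motion:
    - [0, -2, 0, 0, 0, 0, 0]
    - [0, 0, 0, 0, 0, 0, 35]
    - [0, 0, 0, 0, 0, 0, 35]
    - [0, 0, 0, 0, 0, 0, 35]
    - [0, 0, 0, 0, 0, 0, 35]
    - [0, 0, 0, 0, 0, 0, 35]

```text
clock: 7.75
eef_pos: [0.3605, 0.2955, 0.1428]
orientation: [0.999, 0.016, 0.047, -0.018]
contact_force: [-0.5, 0.3, -1.0]
opening: 0.0289
```

```bash
python3 - <<'E'
from h import *
togo([.369,.300,.20],2.3)
s=telemetry.state(); print(s['qpos'].round(3)); p=s['eef_pos']+.051*R.from_quat(s['orientation']).as_matrix()[:,2]; print(p)
t=grab("top"); crop(t,130,190,250,330,4.2,"t6")
E
```

```text
clock 7.75 pos [0.3605 0.2955 0.1428] yaw 1.74 zaxis [ 0.0933  0.038  -0.9949] open 0.0289 F [-0.5  0.3 -1. ]
shift tool mm now [ 14.   -6.2 -55.9]
rotvec deg [-1.99 -5.43 -0.46] shift in target axes [  8.7  -4.2 -57.2]
[ 0.049  0.049 -0.821  2.106  0.093  0.911 -0.792]
[0.36525651 0.29742804 0.09205481]
```

View pics/t6.png

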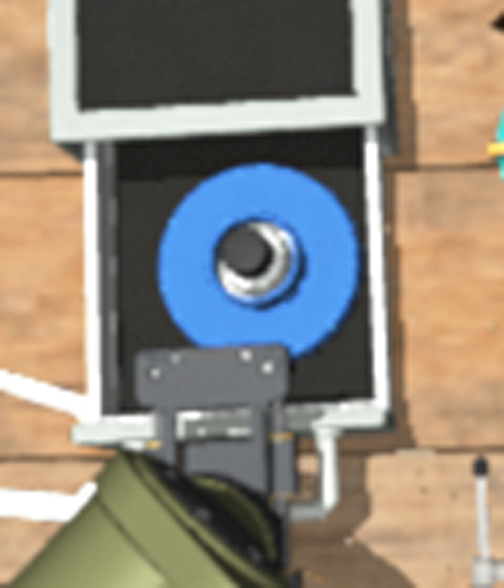

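```bash
python3 - <<'E'
from h import *
t=grab("top")
print("chest front",onz(t,130+220/4.2,190+141/4.2,.112),"frame front lower initial",onz(t,130+200/4,110+450/4,.112),"back",onz(t,130+200/4,110+64/4,.112))
print("front inner/outer edges now",onz(t,130+360/4.2,190+408/4.2,.104),onz(t,130+360/4.2,190+428/4.2,.104))
print("initial inner/outer",onz(t,130+330/4,110+443/4,.104),onz(t,130+330/4,110+459/4,.104))
E
```

```text
chest front [0.56464005 0.30753306 0.112     ] frame front lower initial [0.56718842 0.31293336 0.112     ] back [0.79714122 0.31656108 0.112     ]
front inner/outer edges now [0.42132239 0.23278373 0.104     ] [0.4108472  0.23275816 0.104     ]
initial inner/outer [0.5714515  0.24046111 0.104     ] [0.56220036 0.2404274  0.104     ]
```

>>> play_rows:
  motion:
    - [-1, -2.5, 0, 4, -1, 0, 35]
    - [-0.7, -2.5, -0.4, 4, -1, 0, 35]
    - [0, 0, 0, 0, 0, 0, 35]
    - [0, 0, 0, 0, 0, 0, 35]

```text
clock: 8.18
eef_pos: [0.3673, 0.2981, 0.1437]
orientation: [1.0, 0.021, 0.003, -0.001]
contact_force: [0.8, 0.2, -0.0]
opening: 0.0305
```

```bash
python3 - <<'E'
from h import *
togo([.369,.300,.20],2.3)
E
```

```text
clock 8.18 pos [0.3673 0.2981 0.1437] yaw 2.39 zaxis [ 0.0054  0.003  -1.    ] open 0.0305 F [ 0.8  0.2 -0. ]
shift tool mm now [  2.1  -2.  -56.3]
rotvec deg [-0.16 -0.31  0.09] shift in target axes [  1.8  -1.8 -56.3]
```

>>> play_rows:
  motion:
    - [0, 0, 0, -5, 0, 0, 35]
    - [0, 0, 0, -5, 0, 0, 35]
    - [0, 0, 0, -5, 0, 0, 35]
    - [0, 0, 0, -5, 0, 0, 35]
    - [0, 0, 0, -5, 0, 0, 35]
    - [0, 0, 0, -3, 0, 0, 35]

```text
clock: 8.68
eef_pos: [0.3561, 0.2959, 0.1453]
orientation: [0.999, 0.019, 0.028, -0.009]
contact_force: [7.0, 1.3, -5.2]
opening: 0.0308
```

```bash
python3 - <<'E'
from h import *
togo([.369,.300,.20],2.3)
s=telemetry.state(); print(s['qpos'].round(3)); p=s['eef_pos']+.051*R.from_quat(s['orientation']).as_matrix()[:,2]; print(p)
t=grab("top"); crop(t,130,190,250,330,4.2,"t7")
E
```

```text
clock 8.68 pos [0.3561 0.2959 0.1453] yaw 2.15 zaxis [ 0.0552  0.0185 -0.9983] open 0.0308 F [ 7.   1.3 -5.2]
shift tool mm now [ 16.1  -4.5 -53.8]
rotvec deg [-0.94 -3.2  -0.12] shift in target axes [ 13.1  -3.6 -54.7]
[ 0.046  0.07  -0.825  2.083  0.094  0.961 -0.79 ]
[0.35889001 0.29685642 0.09443197]
```

View pics/t7.png

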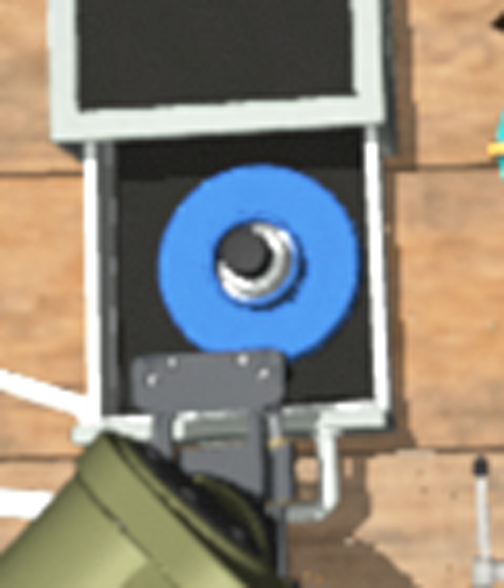

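```bash
python3 - <<'E'
from h import *
t=grab("top");s=grab("side")
print(onz(t,130+243/4.2-.3,190+250/4.2-.3,.097))
# side: knob top ellipse centre
print(onz(s,150+376/3.2-.3,160+328/3.2-.3,.097))
crop(t,165,225,220,280,10,"k7"); crop(s,225,240,305,320,7,"k7s")
E
```

```text
[0.50809342 0.29732987 0.097     ]
[0.50655684 0.29909396 0.097     ]
```

View pics/k7.png

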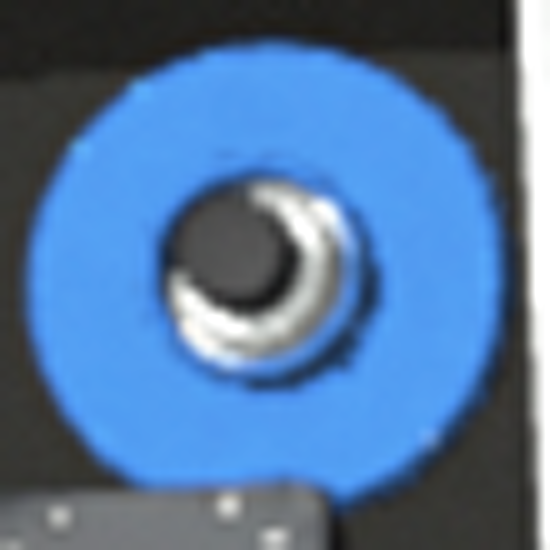

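View pics/k7s.png

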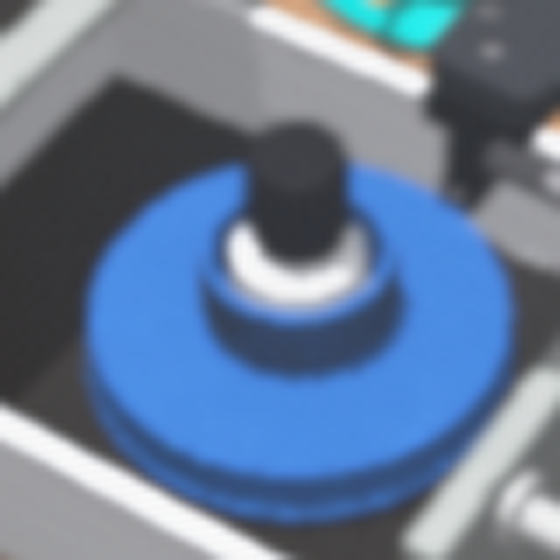

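>>> play_rows:
  motion:
    - [-0.5, -2, 0, 5, 0, 0, 35]
    - [-0.4, -1, 0, 4, 0, 0, 35]
    - [0, 0, 0, 0, 0, -10, 35]
    - [0, 0, 0, 0, 0, -20, 35]
    - [0, 0, 0, 0, 0, -25, 50]
    - [0, 0, 0, 0, 0, -15, 60]
    - [0, 0, 0, 0, 0, 0, 60]
    - [0, 0, 0, 0, 0, 0, 60]

```text
clock: 9.5
eef_pos: [0.3583, 0.296, 0.2198]
orientation: [1.0, 0.022, 0.002, 0.002]
contact_force: [0.1, 0.2, -0.5]
opening: 0.048
```

```bash
python3 - <<'E'
from h import *
t=grab("top");s=grab("side")
print(onz(t,186.9,248.3,.097),onz(s,267.3,261.7,.097))
print("plate",onz(t,165+26.7-.4,225+27.8-.4,.040), onz(s,225+300/7-.4,240+ (155+485)/14-.4,.040))
togo([.507,.298,.22],30)
E
```

```text
[0.5102255  0.29884254 0.097     ] [0.50714866 0.29798249 0.097     ]
plate [0.50769591 0.29677862 0.04      ] [0.50563238 0.30094726 0.04      ]
clock 9.6 pos [0.3582 0.2958 0.219 ] yaw 2.48 zaxis [ 0.0031 -0.0036 -1.    ] open 0.0507 F [ 0.3 -0.4 -0. ]
shift tool mm now [148.8   4.3  -0.5]
rotvec deg [  0.25  -0.11 -27.52] shift in target axes [130.   72.5  -1. ]
```

>>> play_rows:
  motion:
    - [0, 0, 0, 20, 0, 0, 60]
    - [0, 0, 0, 25, 0, 0, 60]
    - [0, 0, 0, 25, 0, 0, 60]
    - [0, 0, 0, 25, 0, 0, 60]
    - [0, 0, 0, 20, 2, 0, 60]
    - [0, 0, 0, 15, 0, 0, 60]
    - [0, 0, 0, 5, 0, 0, 60]
    - [0, 0, 0, 0, 0, 0, 60]
    - [0, 0, 0, 0, 0, 0, 60]

```text
clock: 10.35
eef_pos: [0.4912, 0.2981, 0.207]
orientation: [1.0, 0.024, -0.007, 0.006]
contact_force: [-0.0, -0.9, 0.3]
opening: 0.0523
```

```bash
python3 - <<'E'
from h import *
togo([.508,.298,.139],2.3)
E
```

```text
clock 10.35 pos [0.4912 0.2981 0.207 ] yaw 2.78 zaxis [-0.0134 -0.0129 -0.9998] open 0.0523 F [-0.  -0.9  0.3]
shift tool mm now [17.8  0.1 67.8]
rotvec deg [0.71 0.8  0.49] shift in target axes [16.8  0.8 68. ]
```

>>> play_rows:
  motion:
    - [0.4, 0.4, 0.3, 6, 0, 0, 60]
    - [0.2, 0.3, 0.2, 6, 0, 5, 60]
    - [0, 0, 0, 3, 0, 8, 60]
    - [0, 0, 0, 0, 0, 8, 60]
    - [0, 0, 0, 0, 0, 0, 60]
    - [0, 0, 0, 0, 0, 0, 60]

```text
clock: 10.85
eef_pos: [0.5032, 0.2994, 0.1831]
orientation: [1.0, 0.022, -0.001, 0.002]
contact_force: [0.5, -1.1, -0.1]
opening: 0.0524
```

```bash
python3 - <<'E'
from h import *
togo([.508,.298,.139],2.3)
s=grab("side"); crop(s,200,200,320,320,5,"s8")
E
```

```text
clock 10.85 pos [0.5032 0.2994 0.1831] yaw 2.47 zaxis [-0.0018 -0.003  -1.    ] open 0.0524 F [ 0.5 -1.1 -0.1]
shift tool mm now [ 4.8  1.5 44.1]
rotvec deg [0.17 0.11 0.17] shift in target axes [ 4.7  1.6 44.1]
```

View pics/s8.png

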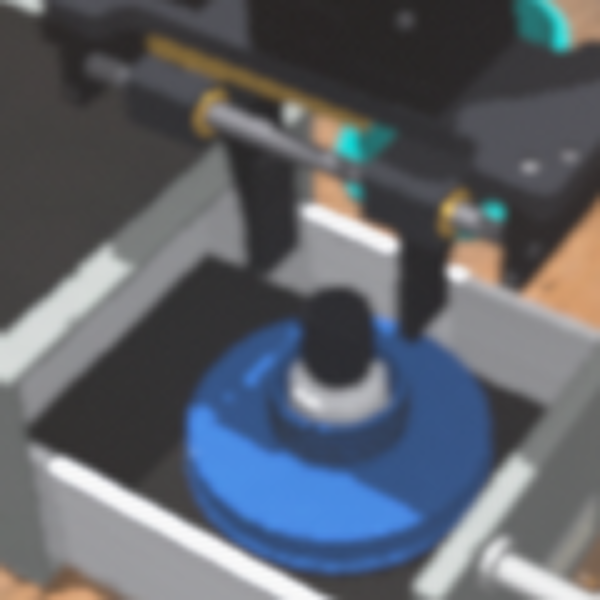

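>>> play_rows:
  motion:
    - [0, 0, 0, 4, 1, 8, 60]
    - [0, 0, 0, 0, 0, 10, 60]
    - [0, 0, 0, 0, 0, 10, 60]
    - [0, 0, 0, 0, 0, 5, 60]
    - [0, 0, 0, 0, 0, 0, 60]
    - [0, 0, 0, 0, 0, 0, 60]

```text
clock: 11.4
eef_pos: [0.5069, 0.2982, 0.1461]
orientation: [1.0, 0.022, -0.001, 0.002]
contact_force: [0.2, -0.2, 0.2]
opening: 0.0523
```

```bash
python3 - <<'E'
from h import *
togo([.508,.298,.139],2.3)
s=grab("side"); crop(s,200,200,320,320,5,"s9")
E
```

```text
clock 11.4 pos [0.5069 0.2982 0.1461] yaw 2.49 zaxis [-0.0028 -0.0036 -1.    ] open 0.0523 F [ 0.2 -0.2  0.2]
shift tool mm now [1.1 0.3 7.1]
rotvec deg [0.2  0.17 0.19] shift in target axes [1.  0.3 7.1]
```

View pics/s9.png

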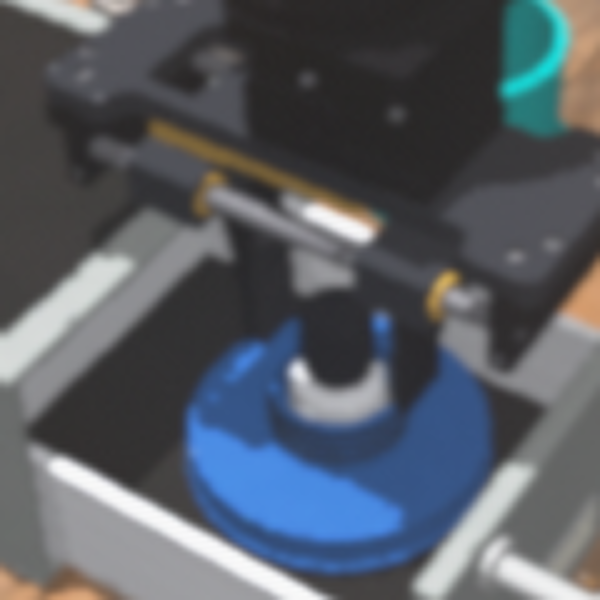

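>>> play_rows:
  motion:
    - [0.2, 0.2, 0, 1, 0, 6, 60]
    - [0, 0, 0, 0, 0, 0, 60]
    - [0, 0, 0, 0, 0, 0, 20]
    - [0, 0, 0, 0, 0, 0, 20]
    - [0, 0, 0, 0, 0, 0, 20]
    - [0, 0, 0, 0, 0, 0, 20]
    - [0, 0, 0, 0, 0, 0, 20]
    - [0, 0, 0, 0, 0, 0, 20]
  squeeze: 30

```text
clock: 12.12
eef_pos: [0.5095, 0.2988, 0.1413]
orientation: [1.0, 0.022, 0.003, -0.001]
contact_force: [1.5, 0.5, -2.4]
opening: 0.0253
```

```bash
python3 - <<'E'
from h import *
togo([.508,.298,.139],2.3)
E
```

```text
clock 12.12 pos [0.5095 0.2988 0.1413] yaw 2.48 zaxis [ 0.0052  0.0019 -1.    ] open 0.0253 F [ 1.5  0.5 -2.4]
shift tool mm now [-1.5  0.7  2.3]
rotvec deg [-0.1  -0.3   0.19] shift in target axes [-1.5  0.7  2.3]
```

>>> play_rows:
  motion:
    - [0, 0, 0, 0, 0, 0, 10]
    - [0, 0, 0, 0, 0, -5, 10]
    - [0, 0, 0, 0, 0, -8, 10]
    - [0, 0, 0, 0, 0, -10, 10]
    - [0, 0, 0, 0, 0, -10, 10]
    - [0, 0, 0, 0, 0, 0, 10]

```text
clock: 12.62
eef_pos: [0.5068, 0.2975, 0.1745]
orientation: [1.0, 0.022, -0.001, 0.0]
contact_force: [1.0, 0.3, -2.9]
opening: 0.0255
```

```bash
python3 - <<'E'
from h import *
togo([.51,.298,.33],2.3)
s=grab("side"); crop(s,200,180,340,320,5,"s10")
E
```

```text
clock 12.62 pos [0.5068 0.2975 0.1745] yaw 2.51 zaxis [-0.0019 -0.001  -1.    ] open 0.0255 F [ 1.   0.3 -2.9]
shift tool mm now [   2.9   -0.2 -155.5]
rotvec deg [0.05 0.11 0.21] shift in target axes [   3.2   -0.4 -155.5]
```

View pics/s10.png

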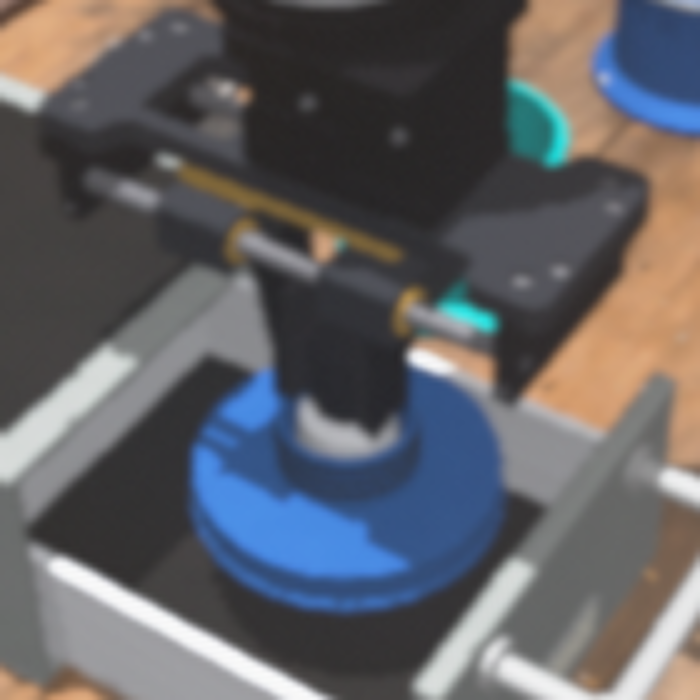

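>>> play_rows:
  motion:
    - [0, 0, 0, 0, 0, -10, 10]
    - [0, 0, 0, 0, 0, -14, 10]
    - [0, 0, 0, 0, 0, -15, 10]
    - [0, 0, 0, 0, 0, -15, 10]
    - [0, 0, 0, 0, 0, -15, 10]
    - [0, 0, 0, 0, 0, -15, 10]
    - [0, 0, 0, 0, 0, -15, 10]
    - [0, 0, 0, 0, 0, -15, 10]
    - [0, 0, 0, 0, 0, -12, 10]
    - [0, 0, 0, 0, 0, -8, 10]
    - [0, 0, 0, 0, 0, 0, 10]
    - [0, 0, 0, 0, 0, 0, 10]

```text
clock: 13.67
eef_pos: [0.5044, 0.297, 0.3172]
orientation: [1.0, 0.023, -0.003, 0.002]
contact_force: [-1.7, -0.3, -4.8]
opening: 0.0256
```

```bash
python3 - <<'E'
from h import *
togo([.5565,-.091,.33],2.3)
s=grab("side"); crop(s,180,100,380,300,3,"s11")
E
```

```text
clock 13.67 pos [0.5044 0.297  0.3172] yaw 2.64 zaxis [-0.006  -0.0039 -1.    ] open 0.0256 F [-1.7 -0.3 -4.8]
shift tool mm now [ 34.2 390.  -11.6]
rotvec deg [0.21 0.35 0.34] shift in target axes [ 36.5 389.8 -12.8]
```

View pics/s11.png

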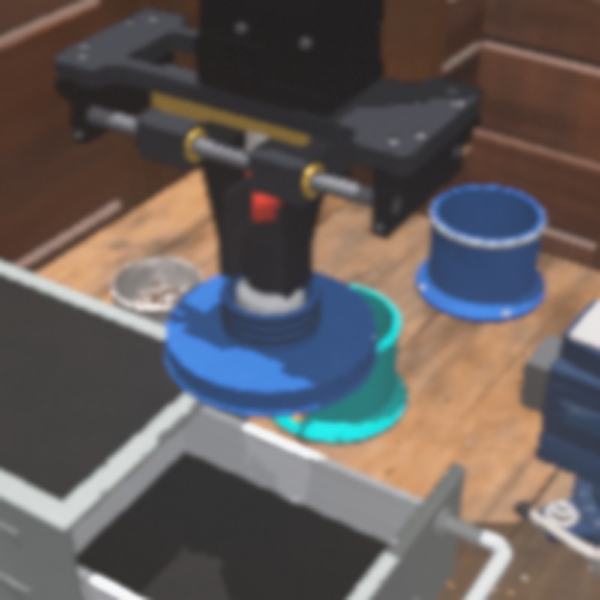

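>>> play_rows:
  motion:
    - [0.1, 0.2, 0, 1, 10, 0, 10]
    - [0.1, 0.2, 0, 2, 20, 0, 10]
    - [0, 0, 0, 2, 25, 0, 10]
    - [0, 0, 0, 2, 25, 0, 10]
    - [0, 0, 0, 2, 25, 0, 10]
    - [0, 0, 0, 2, 25, 0, 10]
    - [0, 0, 0, 2, 25, 0, 10]
    - [0, 0, 0, 2, 25, 0, 10]
    - [0, 0, 0, 2, 25, 0, 10]
    - [0, 0, 0, 2, 25, 0, 10]
    - [0, 0, 0, 2, 25, 0, 10]
    - [0, 0, 0, 2, 25, 0, 10]
    - [0, 0, 0, 2, 25, 0, 10]
    - [0, 0, 0, 2, 25, 0, 10]
    - [0, 0, 0, 2, 20, 0, 10]
    - [0, 0, 0, 2, 15, 0, 10]
    - [0, 0, 0, 2, 8, 0, 10]
    - [0, 0, 0, 0, 0, 0, 10]
    - [0, 0, 0, 0, 0, 0, 10]

```text
clock: 15.3
eef_pos: [0.5439, -0.1071, 0.2964]
orientation: [1.0, 0.021, -0.016, 0.001]
contact_force: [0.0, 0.6, -5.1]
opening: 0.0254
```

```bash
python3 - <<'E'
from h import *
togo([.5565,-.091,.29],2.3)
s=grab("side"); crop(s,260,60,420,220,4,"s12")
E
```

```text
clock 15.3 pos [ 0.5439 -0.1071  0.2964] yaw 2.38 zaxis [-0.0318 -0.0035 -0.9995] open 0.0254 F [ 0.   0.6 -5.1]
shift tool mm now [ 13.4 -15.6   5.9]
rotvec deg [0.13 1.83 0.09] shift in target axes [ 13.2 -15.6   6.4]
```

View pics/s12.png

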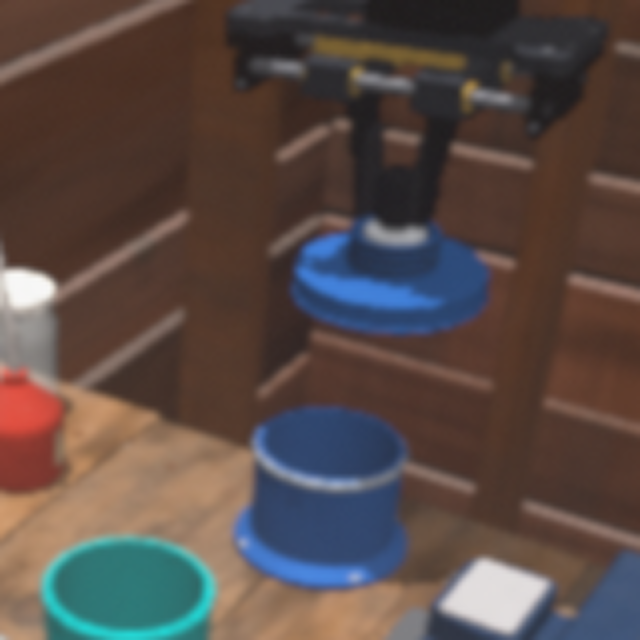

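>>> play_rows:
  motion:
    - [0, 0.6, 0, 3, -4, 0, 10]
    - [0, 0.6, 0, 4, -5, 0, 10]
    - [0, 0.4, 0, 3, -4, 3, 10]
    - [0, 0, 0, 1, -1, 3, 10]
    - [0, 0, 0, 0, 0, 0, 10]
    - [0, 0, 0, 0, 0, 0, 10]
    - [0, 0, 0, 0, 0, 0, 10]

```text
clock: 15.93
eef_pos: [0.5552, -0.0825, 0.2896]
orientation: [1.0, 0.027, -0.0, -0.0]
contact_force: [-1.1, 0.4, -5.3]
opening: 0.025
```

```bash
python3 - <<'E'
from h import *
togo([.5565,-.091,.25],2.3)
s=grab("side"); crop(s,310,90,400,210,6,"s13"); t=grab("top"); crop(t,300,160,420,280,5,"t13")
E
```

```text
clock 15.93 pos [ 0.5552 -0.0825  0.2896] yaw 3.1 zaxis [-8.e-04  1.e-04 -1.e+00] open 0.025 F [-1.1  0.4 -5.3]
shift tool mm now [ 0.8  8.5 39.6]
rotvec deg [-0.01  0.05  0.8 ] shift in target axes [ 0.9  8.5 39.6]
```

View pics/s13.png

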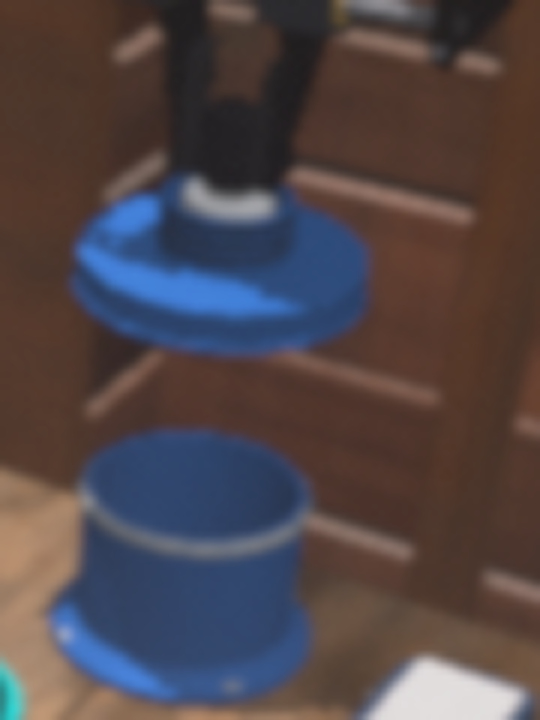

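View pics/t13.png

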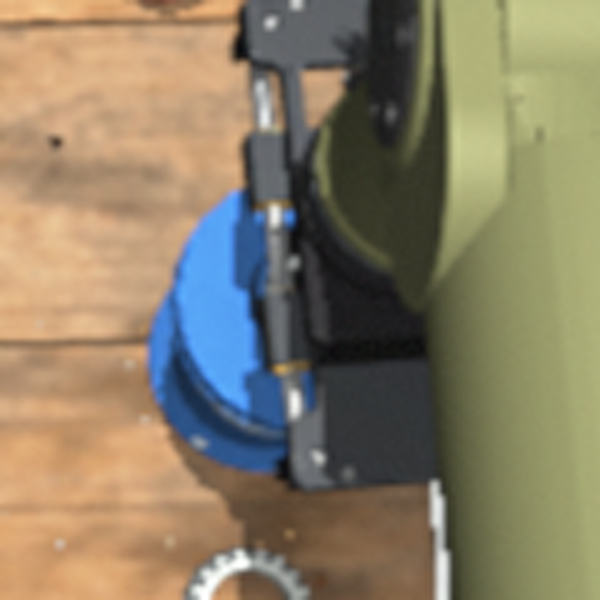

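```bash
python3 - <<'E'
from h import *
s=grab("side")
print("lid",onz(s,346.6,130.8,.1883), "pot",onz(s,342.1,171.3,.075),onz(s,310+195.5/6-.4,90+490/6-.4,.075))
# expected projections of lid circle if at tool xy
for c,z,r in [((.5552,-.0825),.1883,.057),((.5565,-.091),.075,.047)]:
    a=np.linspace(0,2*np.pi,60); P=np.array([proj(s,[c[0]+r*np.cos(x),c[1]+r*np.sin(x),z]) for x in a])
    print(((P.min(0)-[310,90])*6).round(),((P.max(0)-[310,90])*6).round())
E
```

```text
lid [ 0.55465042 -0.08406313  0.1883    ] pot [ 0.55664904 -0.08954905  0.075     ] [ 0.55655205 -0.08981508  0.075     ]
[ 69. 186.] [366. 312.]
[ 82. 431.] [308. 546.]
```

>>> play_rows:
  motion:
    - [0, 0, 0.3, 1, 3, 5, 10]
    - [0, 0, 0.3, 0.5, 2, 10, 10]
    - [0, 0, 0, 0, 0, 12, 10]
    - [0, 0, 0, 0, 0, 12, 10]
    - [0, 0, 0, 0, 0, 12, 10]
    - [0, 0, 0, 0, 0, 10, 10]
    - [0, 0, 0, 0, 0, 5, 10]
    - [0, 0, 0, 0, 0, 0, 10]
    - [0, 0, 0, 0, 0, 0, 10]
    - [0, 0, 0, 0, 0, 0, 10]

```text
clock: 16.92
eef_pos: [0.5552, -0.0907, 0.2135]
orientation: [1.0, 0.019, -0.003, -0.0]
contact_force: [0.1, -1.0, -3.5]
opening: 0.0249
```

```bash
python3 - <<'E'
from h import *
togo([.557,-.089,.1833],2.3)
s=grab("side"); crop(s,310,90,400,210,6,"s14")
E
```

```text
clock 16.92 pos [ 0.5552 -0.0907  0.2135] yaw 2.18 zaxis [-5.9e-03  8.0e-04 -1.0e+00] open 0.0249 F [ 0.1 -1.  -3.5]
shift tool mm now [ 2.  -1.6 30.2]
rotvec deg [-0.06  0.34 -0.12] shift in target axes [ 1.8 -1.6 30.2]
```

View pics/s14.png

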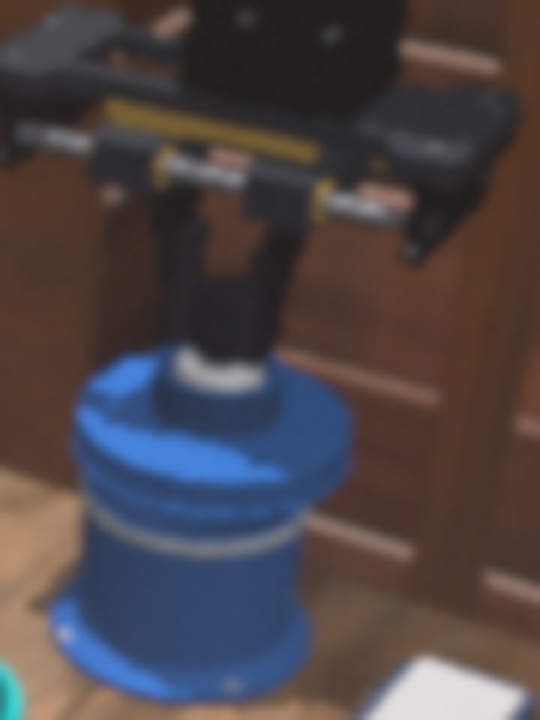

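>>> play_rows:
  motion:
    - [0, 0.3, 0, 1.5, -1.5, 3, 10]
    - [0, 0, 0, 0, 0, 5, 10]
    - [0, 0, 0, 0, 0, 5, 10]
    - [0, 0, 0, 0, 0, 0, 10]
    - [0, 0, 0, 0, 0, 0, 10]
    - [0, 0, 0, 0, 0, 0, 10]

```text
clock: 17.47
eef_pos: [0.5583, -0.0889, 0.2016]
orientation: [1.0, 0.019, 0.002, 0.0]
contact_force: [0.0, -0.3, -4.0]
opening: 0.0253
```

```bash
python3 - <<'E'
from h import *
togo([.557,-.089,.1833],2.3)
E
```

```text
clock 17.47 pos [ 0.5583 -0.0889  0.2016] yaw 2.19 zaxis [ 4.6e-03 -2.0e-04 -1.0e+00] open 0.0253 F [ 0.  -0.3 -4. ]
shift tool mm now [-1.4  0.1 18.3]
rotvec deg [ 0.02 -0.27 -0.11] shift in target axes [-1.3  0.1 18.3]
```

>>> play_rows:
  motion:
    - [0, -0.2, 0, -1, 0, 3, 10]
    - [0, 0, 0, 0, 0, 3, 10]
    - [0, 0, 0, 0, 0, 3, 10]
    - [0, 0, 0, 0, 0, 0, 10]

```text
clock: 17.8
eef_pos: [0.5582, -0.09, 0.1932]
orientation: [1.0, 0.019, 0.002, 0.001]
contact_force: [-0.9, -0.7, -4.1]
opening: 0.0253
```

```bash
python3 - <<'E'
from h import *
togo([.557,-.089,.1833],2.3)
s=grab("side"); crop(s,310,90,400,210,6,"s15")
E
```

```text
clock 17.8 pos [ 0.5582 -0.09    0.1932] yaw 2.16 zaxis [ 0.0035 -0.0024 -1.    ] open 0.0253 F [-0.9 -0.7 -4.1]
shift tool mm now [-1.2 -1.1  9.9]
rotvec deg [ 0.14 -0.2  -0.14] shift in target axes [-1.2 -1.   9.9]
```

View pics/s15.png

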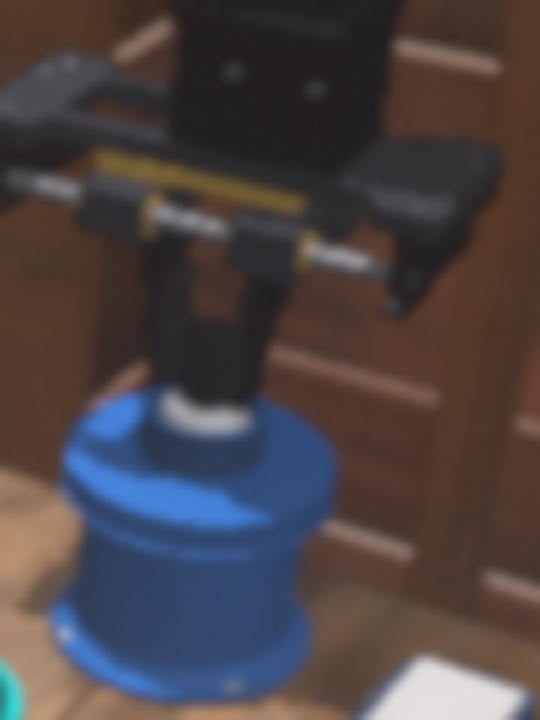

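>>> play_rows:
  motion:
    - [0, -0.1, 0, -0.7, -0.7, 3, 10]
    - [0, 0, 0, 0, 0, 3, 10]
    - [0, 0, 0, 0, 0, 0, 10]
    - [0, 0, 0, 0, 0, 2, 10]
    - [0, 0, 0, 0, 0, 0, 10]

```text
clock: 18.27
eef_pos: [0.5594, -0.0915, 0.1887]
orientation: [1.0, 0.018, 0.004, 0.003]
contact_force: [-0.4, -0.2, -5.1]
opening: 0.0252
```

```bash
python3 - <<'E'
from h import *
togo([.557,-.089,.1833],2.3)
E
```

```text
clock 18.27 pos [ 0.5594 -0.0915  0.1887] yaw 2.06 zaxis [ 0.0074 -0.0064 -1.    ] open 0.0252 F [-0.4 -0.2 -5.1]
shift tool mm now [-2.4 -2.6  5.4]
rotvec deg [ 0.38 -0.41 -0.24] shift in target axes [-2.3 -2.6  5.4]
```

>>> play_rows:
  motion:
    - [0.3, -0.3, 0, -1.5, -1.5, 2, 10]
    - [0, 0, 0, 0, 0, 3, 10]
    - [0, 0, 0, 0, 0, 0, 10]
    - [0, 0, 0, 0, 0, 0, 10]

```text
clock: 18.6
eef_pos: [0.5589, -0.0917, 0.1831]
orientation: [1.0, 0.017, 0.002, 0.002]
contact_force: [1.2, -0.7, -1.1]
opening: 0.0252
```

```bash
python3 - <<'E'
from h import *
togo([.557,-.089,.1833],2.3)
s=grab("side"); crop(s,310,90,400,210,6,"s16")
E
```

```text
clock 18.6 pos [ 0.5589 -0.0917  0.1831] yaw 2.0 zaxis [ 0.0047 -0.0033 -1.    ] open 0.0252 F [ 1.2 -0.7 -1.1]
shift tool mm now [-1.8 -2.8 -0.2]
rotvec deg [ 0.2  -0.26 -0.3 ] shift in target axes [-1.8 -2.8 -0.2]
```

View pics/s16.png

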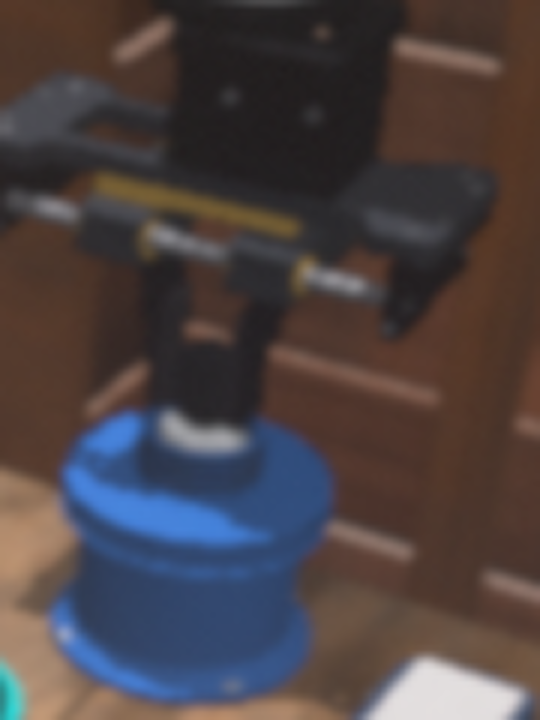

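>>> play_rows:
  motion:
    - [0.2, -0.2, 0, 0, 0, 2, 10]
    - [0, 0, 0, 0, 0, 2, 10]
    - [0, 0, 0, 0, 0, 0, 10]
    - [0, 0, 0, 0, 0, 0, 10]

```text
clock: 18.98
eef_pos: [0.5593, -0.0917, 0.1834]
orientation: [1.0, 0.018, 0.001, 0.001]
contact_force: [1.2, -1.2, -3.6]
opening: 0.0253
```

```bash
python3 - <<'E'
from h import *
togo([.557,-.089,.1833],2.3)
E
```

```text
clock 18.98 pos [ 0.5593 -0.0917  0.1834] yaw 2.04 zaxis [ 0.0012 -0.0021 -1.    ] open 0.0253 F [ 1.2 -1.2 -3.6]
shift tool mm now [-2.2 -2.8  0.1]
rotvec deg [ 0.12 -0.07 -0.26] shift in target axes [-2.2 -2.8  0.1]
```

>>> play_rows:
  motion:
    - [0, 0, 0, 0, 0, 4, 10]
    - [0, 0, 0, 0, 0, 4, 10]

```text
clock: 19.15
eef_pos: [0.5595, -0.0914, 0.1827]
orientation: [1.0, 0.018, 0.0, 0.002]
contact_force: [-12.9, 0.6, 27.9]
opening: 0.0256
```

```bash
python3 - <<'E'
from h import *
togo([.557,-.089,.1833],2.3)
s=grab("side"); crop(s,310,90,400,210,6,"s17")
a=np.linspace(0,2*np.pi,90)
for z in (.082,.086):
  P=np.array([proj(s,[.5585+.057*np.cos(x),-.0915+.057*np.sin(x),z]) for x in a]); print(z,((P.min(0)-[310,90])*6).round(),((P.max(0)-[310,90])*6).round())
E
```

```text
clock 19.15 pos [ 0.5595 -0.0914  0.1827] yaw 2.03 zaxis [ 4.0e-04 -4.6e-03 -1.0e+00] open 0.0256 F [-12.9   0.6  27.9]
shift tool mm now [-2.4 -2.5 -0.6]
rotvec deg [ 0.26 -0.01 -0.27] shift in target axes [-2.4 -2.5 -0.6]
0.082 [ 56. 404.] [331. 543.]
0.086 [ 56. 396.] [332. 534.]
```

View pics/s17.png

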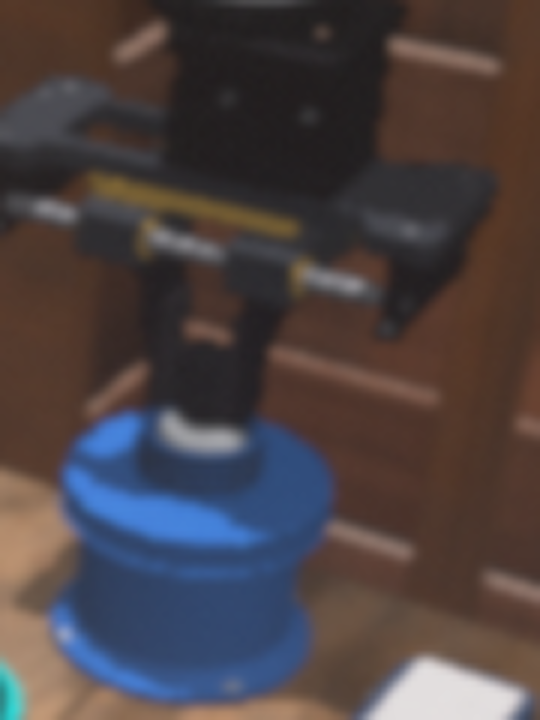

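>>> play_rows:
  motion:
    - [0, 0, 0, -0.5, 0, -1, 10]
    - [0, 0, 0, 0, 0, 0, 10]
    - [0, 0, 0, 0, 0, 0, 45]
    - [0, 0, 0, 0, 0, 0, 50]
    - [0, 0, 0, 0, 0, 0, 60]
    - [0, 0, 0, 0, 0, 0, 60]
    - [0, 0, 0, 0, 0, 0, 60]
    - [0, 0, 0, 0, 0, 0, 60]
    - [0, 0, 0, 0, 0, 0, 60]

```text
clock: 19.95
eef_pos: [0.5593, -0.0884, 0.1838]
orientation: [1.0, 0.019, 0.0, 0.0]
contact_force: [0.6, -1.2, 0.2]
opening: 0.0514
```

```bash
python3 - <<'E'
from h import *
togo([.557,-.089,.1833],2.3)
s=grab("side"); crop(s,310,90,400,210,6,"s18")
E
```

```text
clock 19.95 pos [ 0.5593 -0.0884  0.1838] yaw 2.15 zaxis [ 5.e-04 -8.e-04 -1.e+00] open 0.0514 F [ 0.6 -1.2  0.2]
shift tool mm now [-2.3  0.5  0.5]
rotvec deg [ 0.05 -0.02 -0.15] shift in target axes [-2.3  0.5  0.5]
```

View pics/s18.png

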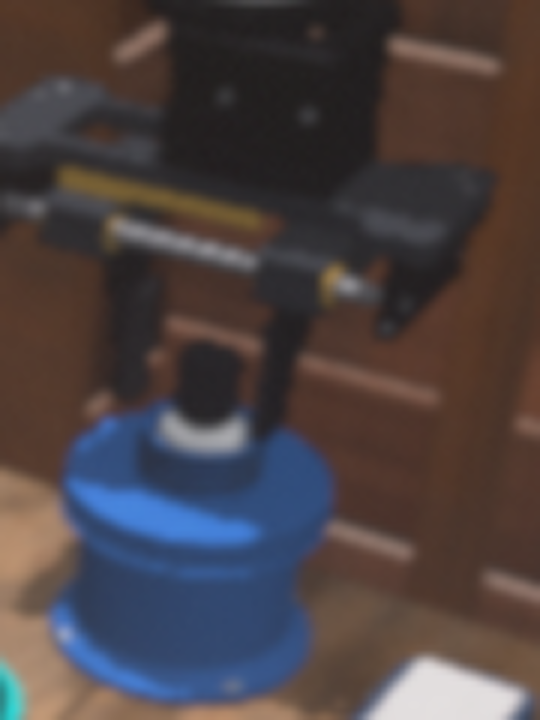

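>>> play_rows:
  motion:
    - [0, 0, 0, -0.5, 1.5, 0, 100]
    - [0, 0, 0, 0, 0, 0, 100]
    - [0, 0, 0, 0, 0, 0, 100]
    - [0, 0, 0, 0, 0, 0, 100]
    - [0, 0, 0, 0, 0, 0, 100]
    - [0, 0, 0, 0, 0, 0, 100]
    - [0, 0, 0, 0, 0, 0, 100]
    - [0, 0, 0, 0, 0, 0, 100]

```text
clock: 20.67
eef_pos: [0.5588, -0.0902, 0.1838]
orientation: [1.0, 0.019, 0.0, 0.0]
contact_force: [0.6, 0.4, 0.0]
opening: 0.0864
```

```bash
python3 - <<'E'
from h import *
togo([.5588,-.0905,.157],2.3)
s=grab("side"); crop(s,310,90,400,210,6,"s19")
E
```

```text
clock 20.67 pos [ 0.5588 -0.0902  0.1838] yaw 2.13 zaxis [ 6.e-04 -8.e-04 -1.e+00] open 0.0864 F [0.6 0.4 0. ]
shift tool mm now [ 0.   0.2 26.8]
rotvec deg [ 0.05 -0.03 -0.17] shift in target axes [ 0.   0.3 26.8]
```

View pics/s19.png

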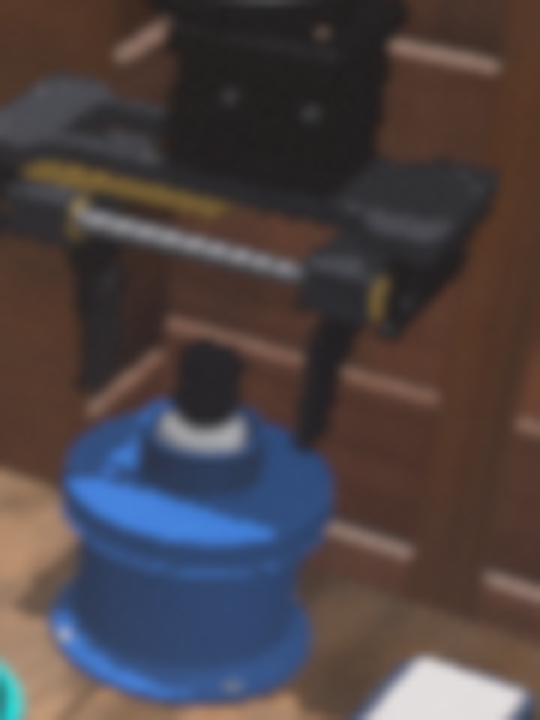

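>>> play_rows:
  motion:
    - [0, 0, 0, 0, 0, 6, 100]
    - [0, 0, 0, 0, 0, 8, 100]
    - [0, 0, 0, 0, 0, 6, 100]
    - [0, 0, 0, 0, 0, 0, 100]
    - [0, 0, 0, 0, 0, 0, 100]

```text
clock: 21.13
eef_pos: [0.5584, -0.0902, 0.1611]
orientation: [1.0, 0.019, -0.0, 0.0]
contact_force: [0.6, -0.9, 0.8]
opening: 0.0868
```

```bash
python3 - <<'E'
from h import *
togo([.5588,-.0905,.157],2.3)
E
```

```text
clock 21.13 pos [ 0.5584 -0.0902  0.1611] yaw 2.14 zaxis [-3.e-04 -6.e-04 -1.e+00] open 0.0868 F [ 0.6 -0.9  0.8]
shift tool mm now [0.4 0.3 4.1]
rotvec deg [ 0.03  0.02 -0.16] shift in target axes [0.4 0.3 4.1]
```

>>> play_rows:
  motion:
    - [0, 0, 0, 0, 0, 3.5, 100]
    - [0, 0, 0, 0, 0, 0, 100]
    - [0, 0, 0, 0, 0, 0, 70]
    - [0, 0, 0, 0, 0, 0, 65]
    - [0, 0, 0, 0, 0, 0, 50]
    - [0, 0, 0, 0, 0, 0, 50]
    - [0, 0, 0, 0, 0, 0, 50]
    - [0, 0, 0, 0, 0, 0, 50]
    - [0, 0, 0, 0, 0, 0, 50]
  squeeze: 25

```text
clock: 21.88
eef_pos: [0.5587, -0.0902, 0.1575]
orientation: [1.0, 0.019, 0.0, 0.0]
contact_force: [0.4, 1.0, -0.8]
opening: 0.052
```

```bash
python3 - <<'E'
from h import *
togo([.5588,-.0905,.157],2.3)
s=grab("side"); crop(s,310,90,400,210,6,"s20")
E
```

```text
clock 21.88 pos [ 0.5587 -0.0902  0.1575] yaw 2.13 zaxis [ 4.e-04 -6.e-04 -1.e+00] open 0.052 F [ 0.4  1.  -0.8]
shift tool mm now [0.  0.3 0.5]
rotvec deg [ 0.03 -0.02 -0.17] shift in target axes [0.  0.3 0.5]
```

View pics/s20.png

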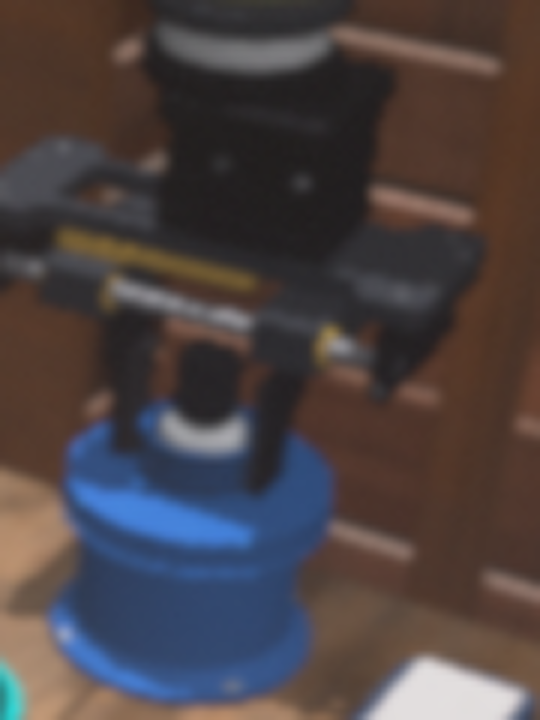

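>>> play_rows:
  motion:
    - [0, 0, 0, 0, 0, 0, 50]
    - [0, 0, 0, 0, 0, -4, 50]
    - [0, 0, 0, 0, 0, -5, 50]
    - [0, 0, 0, 0, 0, -5, 50]
    - [0, 0, 0, 0, 0, -5, 50]
    - [0, 0, 0, 0, 0, 0, 50]

```text
clock: 22.43
eef_pos: [0.558, -0.09, 0.1776]
orientation: [1.0, 0.019, -0.001, 0.0]
contact_force: [0.0, -0.3, -2.0]
opening: 0.0518
```

```bash
python3 - <<'E'
from h import *
togo([.5587,-.0902,.257],2.1)
s=grab("side"); crop(s,310,90,400,210,6,"s21")
E
```

```text
clock 22.43 pos [ 0.558  -0.09    0.1776] yaw 2.14 zaxis [-1.7e-03 -1.0e-04 -1.0e+00] open 0.0518 F [ 0.  -0.3 -2. ]
shift tool mm now [  0.6   0.2 -79.4]
rotvec deg [0.   0.1  0.04] shift in target axes [  0.7   0.2 -79.4]
```

View pics/s21.png

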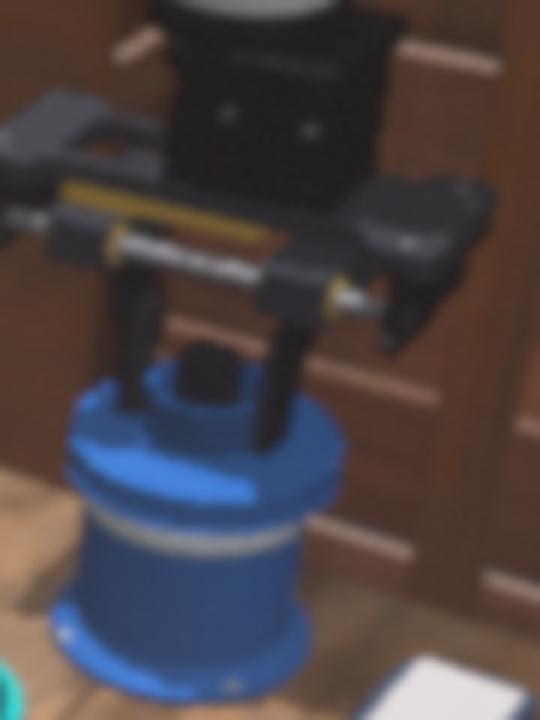

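The cover is rising alone: the knob stays at its height and Fz is about -2 N. Continue.

>>> play_rows:
  motion:
    - [0, 0, 0, 0.4, 0, -6, 50]
    - [0, 0, 0, 0, 0, -8, 50]
    - [0, 0, 0, 0, 0, -8, 50]
    - [0, 0, 0, 0, 0, -8, 50]
    - [0, 0, 0, 0, 0, 0, 50]

```text
clock: 22.9
eef_pos: [0.5582, -0.0899, 0.2103]
orientation: [1.0, 0.019, -0.001, -0.0]
contact_force: [-0.1, -1.0, -0.8]
opening: 0.0513
```

```bash
python3 - <<'E'
from h import *
togo([.5587,-.0902,.267],2.1)
E
```

```text
clock 22.9 pos [ 0.5582 -0.0899  0.2103] yaw 2.15 zaxis [-0.0024  0.     -1.    ] open 0.0513 F [-0.1 -1.  -0.8]
shift tool mm now [  0.4   0.3 -56.7]
rotvec deg [-0.01  0.14  0.05] shift in target axes [  0.5   0.3 -56.7]
```

>>> play_rows:
  motion:
    - [0, 0, 0, 0.3, 0, -6, 50]
    - [0, 0, 0, 0, 0, -8, 50]
    - [0, 0, 0, 0, 0, -8, 50]
    - [0, 0, 0, 0, 0, -8, 50]
    - [0, 0, 0, 0, 0, -8, 50]
    - [0, 0, 0, 0, 0, -8, 50]
    - [0, 0, 0, 0, 0, -8, 50]
    - [0, 0, 0, 0, 0, -4, 50]
    - [0, 0, 0, 0, 0, 0, 50]
    - [0, 0, 0, 0, 0, 0, 50]
    - [0, 0, 0, 0, 0, 0, 50]
    - [0, 0, 0, 0, 0, 0, 50]

```text
clock: 23.9
eef_pos: [0.5589, -0.0898, 0.276]
orientation: [1.0, 0.019, -0.0, 0.0]
contact_force: [-1.0, 0.1, -1.6]
opening: 0.0518
```

```bash
python3 - <<'E'
from h import *
togo([.5587,-.0902,.267],2.1)
print(telemetry.state()["dq"].round(3))
s=grab("side"); crop(s,310,70,400,210,5,"s22"); t=grab("top"); crop(t,300,120,420,300,4,"t22")
E
```

```text
clock 23.9 pos [ 0.5589 -0.0898  0.276 ] yaw 2.15 zaxis [-6.e-04 -6.e-04 -1.e+00] open 0.0518 F [-1.   0.1 -1.6]
shift tool mm now [-0.2  0.4  9. ]
rotvec deg [0.03 0.03 0.05] shift in target axes [-0.2  0.4  9. ]
[ 0.002  0.003  0.002  0.005 -0.002  0.001 -0.002]
```

View pics/s22.png

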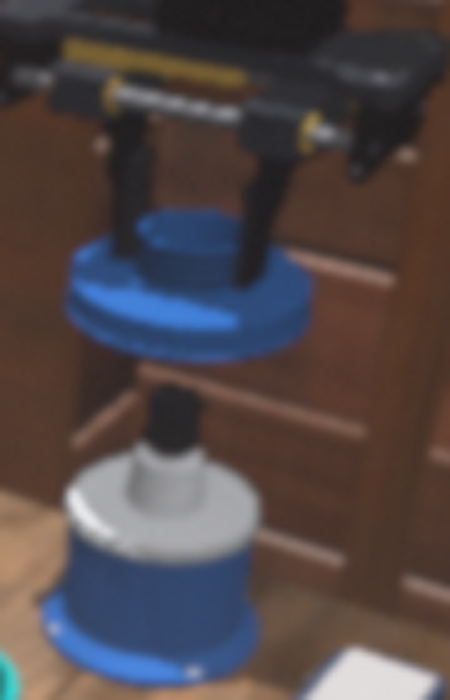

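View pics/t22.png

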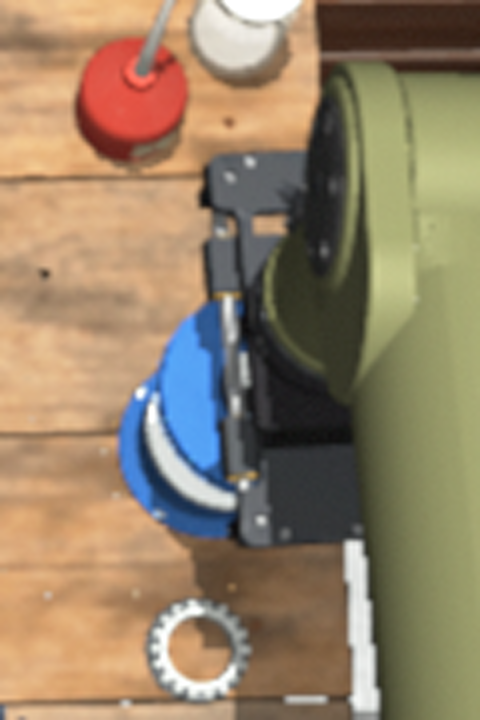

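>>> play_rows:
  motion:
    - [0, 0, 0, 0, 0, 0, 50]
    - [0, 0, 0, 0, 0, 0, 50]
    - [0, 0, 0, 0, 0, 0, 50]

```text
clock: 24.25
eef_pos: [0.5584, -0.0898, 0.2748]
orientation: [1.0, 0.019, -0.001, -0.0]
contact_force: [-0.4, 0.1, -1.2]
opening: 0.0514
```

```bash
python3 - <<'E'
from h import *
togo([.5587,-.0902,.276],2.1)
from workcell import ticket
print(ticket.close_job())
E
```

```text
clock 24.25 pos [ 0.5584 -0.0898  0.2748] yaw 2.15 zaxis [-0.0026 -0.     -1.    ] open 0.0514 F [-0.4  0.1 -1.2]
shift tool mm now [ 0.3  0.4 -1.2]
rotvec deg [-0.    0.15  0.05] shift in target axes [ 0.3  0.4 -1.2]
the job is handed in; nothing more can be done
None
```

I pulled the drawer to its stop, moved the nested lids by the knob onto the blue pot, and pressed them home. I then let go, lifted the dust cover off by its neck, and handed the job in at 24.3 s while holding it. No verdict is reported.

**Last checks:**
- **Inner lid:** it sits flush in the pot in the last side picture. When pressed with about 28 N it did not go down, at the height expected for fully home.
- **Cover:** it is held level, with the tool tilted under 0.2 degrees. Its lower rim is about 40 mm above the knob top, and the arm was almost still.
- **Other objects:** the bearing and the oil can look unmoved in the last top picture. The nail tin was not in that crop, and the arm did not go near it.

**One disagreement:** I measured only 147–151 mm of drawer travel, against the 165 mm end stop. Two separate pulls, at about 33 N and 7 N, did not move it further, against about 2 N of friction. I therefore took it to have been slightly open at the start and to be at its stop. I could not confirm the drawer's actual position.

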